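Gauge and sort sleeves with cross-lock tweezers

ROBOT

A 7-joint arm with a two-finger parallel gripper is mounted at the origin on the work surface. World frame = base frame: x ahead of the robot, y to its left, z up, the work surface at z = 0. Lengths are in mm, angles in rad, forces in N, time in s.
With the tool pointing down it reaches from about 400 to 875 mm from the base axis. Payload 4.4 kg.
Tool frame: the origin (TCP) lies at the very end of the fingers, on their centre line; the grasp point (between the pads) lies 19 mm behind it; z points along the fingers, y is the line along which they close (so a half turn about z gives the same grasp; the last joint's range is limited). The gripper opens to 85 mm and grips with 20 to 120 N. Pads are 22 mm wide; open, the fingers measure 114 mm over their backs; the gripper's body (76 mm by 85 mm) begins 54 mm behind the grasp point. The pads swing forward as they close: fully open they stand 13 mm farther back than shut.
Start: joints at [-1.199, 0.628, 0.038, 1.517, -0.027, 0.996, -0.02], TCP at [275.545, 588.721, 231.313] pointing down, gripper open.
Joint ranges: [-3.06, 3.06], [-0.37, 2.12], [-1.25, 1.32], [0.18, 2.47], [-1.1, 4.24], [0.23, 1.98], [-2.94, 2.94]. Speed limits (rad/s): [2.57, 2.57, 3.14, 3.14, 3.14, 3.14, 3.14].

INTERFACE

Orientations are given as [roll, pitch, yaw] about the fixed x, y, z axes, in that order (R = Rz(yaw) Ry(pitch) Rx(roll)).
In Python, from cell import monitor, viewer, workorder gives the robot as it stands.
- The arm moves only by the tool arm_command, never from a script. Its argument "series" is one flat list of numbers, 5 for each row, row after row: the opening in per cent of the stroke, from 0 (shut) to 100 (fully open), then the shift along the tool's x, y, z in cm, then the turn about the tool's z in degrees. In form: [claw, x, y, z, roll, claw, x, y, z, roll, ...]. A call has exactly 5 rows; each row is the pose to reach, as a shift and turn from the pose commanded when the call began, along the tool's axes at that moment; what a row does not reach only later rows make up. A row lasts 1/12 s, in which the tool goes at most 41.7 mm and 7.16 degrees, less where a joint would pass 70% of its speed; a pose out of reach is approached as far as the arm can. A call with a gripper value outside its range is refused whole. The fingers move at their own pace and stop on an object; the grip force is fixed at half the most. Time passes only in rows, so rows that repeat a pose let the fingers close, or fill a call up. It gives the time, the measured TCP pose, the force, the opening and the grip force at its end, in the units of the state.
- monitor.read_state(): the state, without advancing time (a new reading comes with each control period).
- viewer.get_image(name): name is "side" or "top" or "wrist"; returns (picture, depth): 420x560x3 uint8, red, green, blue; 420x560 float32, mm along the optical axis (not along the pixel's ray), 0 where there is no reading.
- viewer.camera_model(name): a dict with "mtx" (3x3 intrinsics, pixels), "R" (3x3) and "t" (3): a world point X has camera coordinates R X + t. Camera axes: x right, y down, z forward; pixel columns grow to the right and rows downward; lengths in mm; the calibration is good to about 2 mm. A picture is of the moment at which its call begins: read the wrist's pose just before it. camera_model takes no time and is no camera call; for the wrist camera it gives the pose at the moment of the call.
- workorder.finish_job(): hands the job in; it is judged then, once.
The state is a dict: "clock": time; "qpos": joint angles; "qd": joint speeds; "tau": joint torques, N m; "eef_pos": TCP position; "tool_rot": TCP orientation; "force": force on the tool from outside, world axes, zero at the start; "torque": the same for the moment, N m; "width": finger opening in mm; "gripper_force": force on a finger pad.
Only numpy, scipy, OpenCV 4.12 (cv2) and the standard library are available. Lean on these libraries where they do the work, as an engineer would, in place of code of your own. Each camera call takes 0.05 s, during which the arm holds its last target. There are 200 camera calls.

TASK

Take the self-closing tweezers from their stand (squeezing the blue paddles opens the tips, easing off lets them grip) and, one at a time in the order white, yellow, orange, blue, purple (not every colour is always out), pick up each sleeve with the tweezers only and slide it gently down over the gauge pin: one that goes right down to the gauge's base has passed and belongs standing upright in the green tray, one that sticks on the pin's cone has failed and belongs standing upright in the red tray. Never touch a sleeve with the robot's own fingers or force it on the pin, leave the vials and the brass weight where they are, and at the end hang the tweezers back upright in their stand.

Things in the scene. Friction and masses are not known exactly. Their poses are not given: they have to be found in the camera images.
- white_1: White sleeve: upright metal tube, 28 mm outside diameter, 20 mm tall, about 30 g, loose on the bench pad. At most one of the two white sleeves is out (None = not out). Its bore is 15 mm (fits the 12 mm gauge pin) or 10 mm (too small): the name and colour do not tell which. Origin: centre of its underside; z along the tube.
- white_2: White sleeve: upright metal tube, 28 mm outside diameter, 20 mm tall, about 30 g, loose on the bench pad. At most one of the two white sleeves is out (None = not out). Its bore is 15 mm (fits the 12 mm gauge pin) or 10 mm (too small): the name and colour do not tell which. Origin: centre of its underside; z along the tube.
- yellow_1: Yellow sleeve: upright metal tube, 28 mm outside diameter, 20 mm tall, about 30 g, loose on the bench pad. At most one of the two yellow sleeves is out (None = not out). Its bore is 15 mm (fits the 12 mm gauge pin) or 10 mm (too small): the name and colour do not tell which. Origin: centre of its underside; z along the tube.
- yellow_2: Yellow sleeve: upright metal tube, 28 mm outside diameter, 20 mm tall, about 30 g, loose on the bench pad. At most one of the two yellow sleeves is out (None = not out). Its bore is 15 mm (fits the 12 mm gauge pin) or 10 mm (too small): the name and colour do not tell which. Origin: centre of its underside; z along the tube.
- orange_1: Orange sleeve: upright metal tube, 28 mm outside diameter, 20 mm tall, about 30 g, loose on the bench pad. At most one of the two orange sleeves is out (None = not out). Its bore is 15 mm (fits the 12 mm gauge pin) or 10 mm (too small): the name and colour do not tell which. Origin: centre of its underside; z along the tube.
- orange_2: Orange sleeve: upright metal tube, 28 mm outside diameter, 20 mm tall, about 30 g, loose on the bench pad. At most one of the two orange sleeves is out (None = not out). Its bore is 15 mm (fits the 12 mm gauge pin) or 10 mm (too small): the name and colour do not tell which. Origin: centre of its underside; z along the tube.
- blue_1: Blue sleeve: upright metal tube, 28 mm outside diameter, 20 mm tall, about 30 g, loose on the bench pad. At most one of the two blue sleeves is out (None = not out). Its bore is 15 mm (fits the 12 mm gauge pin) or 10 mm (too small): the name and colour do not tell which. Origin: centre of its underside; z along the tube.
- blue_2: Blue sleeve: upright metal tube, 28 mm outside diameter, 20 mm tall, about 30 g, loose on the bench pad. At most one of the two blue sleeves is out (None = not out). Its bore is 15 mm (fits the 12 mm gauge pin) or 10 mm (too small): the name and colour do not tell which. Origin: centre of its underside; z along the tube.
- purple_1: Purple sleeve: upright metal tube, 28 mm outside diameter, 20 mm tall, about 30 g, loose on the bench pad. At most one of the two purple sleeves is out (None = not out). Its bore is 15 mm (fits the 12 mm gauge pin) or 10 mm (too small): the name and colour do not tell which. Origin: centre of its underside; z along the tube.
- purple_2: Purple sleeve: upright metal tube, 28 mm outside diameter, 20 mm tall, about 30 g, loose on the bench pad. At most one of the two purple sleeves is out (None = not out). Its bore is 15 mm (fits the 12 mm gauge pin) or 10 mm (too small): the name and colour do not tell which. Origin: centre of its underside; z along the tube.
- gauge: Plug gauge fixed to the bench: dark steel base 60 x 60 x 12 mm with one upright bright pin in its middle, 12 mm diameter for 22 mm, then an 8 mm tall cone that narrows to 5 mm at the tip. Origin: centre of the base's underside; z up.
- gauge_base (a point): Foot of the gauge pin, on its axis, on the base's upper face (12 mm above the bench). A passing sleeve's underside comes down to here; an undersize one is stopped by the cone with its underside about 23 mm above here.
- gauge_tip (a point): Tip of the gauge pin, 42 mm above the bench (30 mm above gauge_base).
- tray_pass_in (a point): Centre of the inner floor of the green tray (passed), fixed, floor 4 mm above the bench. Inside 82 mm along x by 192 mm along y of this frame, walls 4 mm thick, rim 9 mm above the floor.
- tray_fail_in (a point): Centre of the inner floor of the red tray (failed), same size as the green one.
- tweezers: Self-closing (cross-lock) steel tweezers, 106 mm tall, 130 g, tips down in the stand. Origin: on the axis, level with the tips' lower ends; z up the tool; tips and paddles move along y. Two V-shaped tips (z 0 to 15 mm, 24 mm wide in x, 4 mm thick) take a sleeve between them and centre it. A spine 12 mm (x) by 8 mm (y) rises on the axis from z 45 to 106 mm.
- tweezers_grip (a point): On the tweezers' axis, 80 mm above their origin, midway between the two blue paddles (24 mm wide in x, z 60 to 96 mm). Take both paddles from above, closing along y. Width over the paddles: 60 mm free and empty, 52 mm free with a sleeve held; hold at about 48 mm to carry a sleeve; below about 43 mm it is let go; 32 mm = fully open. An empty tool is also well held at 48 mm.
- jaw_a (a joint): How far one tip has moved outward (m): 0 shut and empty, about 0.004 on a sleeve, 0.010 fully open (V apex 11, 15 and 21 mm from the axis; the tips then span 50 mm over their outsides). Each paddle first gives 4 mm on a light spring (5 to 8 N), the tip staying shut, then pushes its tip outward mm for mm against 10 to 15 N, so a 25 N squeeze opens fully.
- jaw_b (a joint): The same for the other tip.
- tweezers_wings (a point): On the tweezers' axis, 45 mm above their origin: underside of the crossbar (wings) 84 mm long in x, 14 mm wide in y, 5 mm thick, by which the tool hangs in the stand.
- stand_seat (a point): Where the tweezers' origin is when they hang in the fixed grey stand; same axes (or half a turn about z). Stand base 120 mm (x) by 70 mm (y); two aluminium saddles at x = +/-35 mm (14 by 24 mm) with seats 65 mm above the bench, 45 mm above this point, and sloping cheeks up to 74 mm that guide the wings in y. Lower the tool straight down into it.
- vial_a: Bystander: small clear glass vial with blue cap, 26 mm diameter, 40 mm tall. Origin: centre of its underside.
- vial_b: Bystander: small amber glass vial with red cap, 26 mm diameter, 40 mm tall. Origin: centre of its underside.
- weight: Bystander: brass calibration weight, 28 mm diameter, 38 mm tall. Origin: centre of its underside.
Things that resemble listed ones, but are neither listed nor needed, are in the scene too. Of the things like the part that bears tray_pass_in, leave any that is pink; of the rest the smaller one is meant.

How it is judged (in metres and radians):
On the way, in this order (a step that is already met when the one before it is completed fails the run):
1. the white sleeve, if out, has been tried on the gauge pin: right down to the base if it fits, or stopped by the cone (((horizontal distance between white_1 and gauge_base below 0.006 m and z of white_1 in the frame of gauge_base below 0.034 m and contact force between white_1 and gauge above 0.3 N) or (horizontal distance between white_2 and gauge_base below 0.005 m and z of white_2 in the frame of gauge_base below 0.006 m))), for 0.2 s.
2. the yellow sleeve, if out, has been tried on the gauge pin: right down to the base if it fits, or stopped by the cone (((horizontal distance between yellow_1 and gauge_base below 0.005 m and z of yellow_1 in the frame of gauge_base below 0.006 m) or (horizontal distance between yellow_2 and gauge_base below 0.006 m and z of yellow_2 in the frame of gauge_base below 0.034 m and contact force between yellow_2 and gauge above 0.3 N))), for 0.2 s.
3. the orange sleeve, if out, has been tried on the gauge pin: right down to the base if it fits, or stopped by the cone (((horizontal distance between orange_1 and gauge_base below 0.005 m and z of orange_1 in the frame of gauge_base below 0.006 m) or (horizontal distance between orange_2 and gauge_base below 0.006 m and z of orange_2 in the frame of gauge_base below 0.034 m and contact force between orange_2 and gauge above 0.3 N))), for 0.2 s.
4. the blue sleeve, if out, has been tried on the gauge pin: right down to the base if it fits, or stopped by the cone (((horizontal distance between blue_1 and gauge_base below 0.006 m and z of blue_1 in the frame of gauge_base below 0.034 m and contact force between blue_1 and gauge above 0.3 N) or (horizontal distance between blue_2 and gauge_base below 0.005 m and z of blue_2 in the frame of gauge_base below 0.006 m))), for 0.2 s.
5. the purple sleeve, if out, has been tried on the gauge pin: right down to the base if it fits, or stopped by the cone (((horizontal distance between purple_1 and gauge_base below 0.005 m and z of purple_1 in the frame of gauge_base below 0.006 m) or (horizontal distance between purple_2 and gauge_base below 0.006 m and z of purple_2 in the frame of gauge_base below 0.034 m and contact force between purple_2 and gauge above 0.3 N))), for 0.2 s.
At the end, for the whole second after the job is handed in: Each sleeve out stands upright (0.15 rad), at rest, on its tray's floor (green if it fits the pin, else red), centre within 34 mm (x) and 89 mm (y) of the tray's. The tweezers hang at rest in the stand within 12 mm sideways, 5 mm in height and 0.1 rad of upright (x of white_1 in the frame of tray_fail_in between -0.034 and 0.034 m and y of white_1 in the frame of tray_fail_in between -0.089 and 0.089 m and z of each of white_1, yellow_2, orange_2, blue_1, purple_2 in the frame of tray_fail_in below 0.005 m and angle between each of white_1, white_2, yellow_1, yellow_2, orange_1, orange_2, blue_1, blue_2, purple_1, purple_2's own z axis and vertical below 0.15 rad and linear speed of each of white_1, white_2, yellow_1, yellow_2, orange_1, orange_2, blue_1, blue_2, purple_1, purple_2, tweezers below 0.02 m/s and x of white_2 in the frame of tray_pass_in between -0.034 and 0.034 m and y of white_2 in the frame of tray_pass_in between -0.089 and 0.089 m and z of each of white_2, yellow_1, orange_1, blue_2, purple_1 in the frame of tray_pass_in below 0.005 m and x of yellow_1 in the frame of tray_pass_in between -0.034 and 0.034 m and y of yellow_1 in the frame of tray_pass_in between -0.089 and 0.089 m and x of yellow_2 in the frame of tray_fail_in between -0.034 and 0.034 m and y of yellow_2 in the frame of tray_fail_in between -0.089 and 0.089 m and x of orange_1 in the frame of tray_pass_in between -0.034 and 0.034 m and y of orange_1 in the frame of tray_pass_in between -0.089 and 0.089 m and x of orange_2 in the frame of tray_fail_in between -0.034 and 0.034 m and y of orange_2 in the frame of tray_fail_in between -0.089 and 0.089 m and x of blue_1 in the frame of tray_fail_in between -0.034 and 0.034 m and y of blue_1 in the frame of tray_fail_in between -0.089 and 0.089 m and x of blue_2 in the frame of tray_pass_in between -0.034 and 0.034 m and y of blue_2 in the frame of tray_pass_in between -0.089 and 0.089 m and x of purple_1 in the frame of tray_pass_in between -0.034 and 0.034 m and y of purple_1 in the frame of tray_pass_in between -0.089 and 0.089 m and x of purple_2 in the frame of tray_fail_in between -0.034 and 0.034 m and y of purple_2 in the frame of tray_fail_in between -0.089 and 0.089 m and horizontal distance between tweezers and stand_seat below 0.012 m and z of tweezers in the frame of stand_seat between -0.004 and 0.005 m and angle between tweezers's own z axis and vertical below 0.1 rad); the robot touches nothing.
It fails at once if the robot itself touches a sleeve: they are handled with the tweezers only (contact force between any of the fingers, the arm and white_1 above 0.5 N or contact force between any of the fingers, the arm and white_2 above 0.5 N or contact force between any of the fingers, the arm and yellow_1 above 0.5 N or contact force between any of the fingers, the arm and yellow_2 above 0.5 N or contact force between any of the fingers, the arm and orange_1 above 0.5 N or contact force between any of the fingers, the arm and orange_2 above 0.5 N or contact force between any of the fingers, the arm and blue_1 above 0.5 N or contact force between any of the fingers, the arm and blue_2 above 0.5 N or contact force between any of the fingers, the arm and purple_1 above 0.5 N or contact force between any of the fingers, the arm and purple_2 above 0.5 N).
It fails at once if a sleeve is forced onto the gauge (more than 20 N) (contact force between any of white_1, white_2, yellow_1, yellow_2, orange_1, orange_2, blue_1, blue_2, purple_1, purple_2 and gauge above 20 N).
It fails at once if a vial or the brass weight is moved by more than 30 mm (distance of any of vial_a, vial_b, weight from where it was at the start of the episode above 0.03 m).
Of white_1, white_2 only 1 to 1 are there at a start; the rules pass over those that are not, and their reading is None.
Of yellow_1, yellow_2 only 1 to 1 are there at a start; the rules pass over those that are not, and their reading is None.
Of orange_1, orange_2 only 1 to 1 are there at a start; the rules pass over those that are not, and their reading is None.
Of blue_1, blue_2 only 1 to 1 are there at a start; the rules pass over those that are not, and their reading is None.
Of purple_1, purple_2 only 1 to 1 are there at a start; the rules pass over those that are not, and their reading is None.
Of blue_1, blue_2, purple_1, purple_2 only 2 to 3 are there at a start; the rules pass over those that are not, and their reading is None.
At some moment in a run one of white_1, white_2, yellow_1, yellow_2, orange_1, orange_2, blue_1, blue_2, purple_1, purple_2 may be knocked a few centimetres aside while the robot is not near it.
It also fails if it takes over 210 s, if anything falls off the work surface, if the arm or the gripper's body presses on something with over 40 N, if the wrist force passes 120 N, or if a joint passes its speed limit or range.

## Working session

There is one attempt and no reset: what is moved stays moved. The work goes in short steps, Python scripts to look and compute and a tool call to move; the robot and the scene stay as the last step left them, time stands still between calls to the robot, and variables do not carry over. Pictures are saved under pics/ and viewed, at most 14 in all, crops included, and the job is handed in when it is done.

Besides the shell and the picture viewer there is one more tool, called after "Emit:" as name(argument=value, ...), one argument or row to a line, values as JSON. arm_command: Moves the arm, as the interface text tells. Its arguments: {"type":"object","properties":{"series":{"type":"array","items":{"type":"number"}}},"required":["series"]}

```bash
ls; mkdir -p pics
python3 - <<'E'
from cell import monitor, viewer
import cv2,numpy as np
s=monitor.read_state();print(s)
for n in ("top","side"):
    im,d=viewer.get_image(n);np.savez(f"{n}0.npz",im=im,d=d);cv2.imwrite(f"pics/{n}0.png",im[:,:,::-1])
    m=viewer.camera_model(n);print(n,m)
E
```

```text
pics
{'clock': 0.0, 'qpos': array([-1.19876656,  0.62934887,  0.03842963,  1.51837571, -0.02702725,
        0.99626073, -0.01999482]), 'qd': array([-0.00145758, -0.00010899,  0.00051495,  0.00063053,  0.00153144,
        0.00056813,  0.00126712]), 'tau': array([ 3.47479443e-05, -5.63400793e+01,  1.22565676e+00, -1.93446279e+01,
        1.08754591e-02,  1.04121826e-02, -1.20430394e-05]), 'eef_pos': array([275.28204232, 588.14784679, 230.38458752]), 'tool_rot': array([-3.13971723e+00, -5.24093514e-06,  2.70376302e+00]), 'force': array([ 0.3042048 , -0.96431436, -0.82636524]), 'torque': array([-0.03327534, -0.00802483,  0.01188091]), 'gripper_force': 0.0, 'width': 85.10410381249963}
top {'mtx': array([[390.15687418,   0.        , 284.86349069],
       [  0.        , 390.15687418, 214.96956423],
       [  0.        ,   0.        ,   1.        ]]), 'R': array([[ 0.02702536, -0.99940536, -0.02141372],
       [-0.99827254, -0.0258644 , -0.05275383],
       [ 0.05216861,  0.02280242, -0.99837793]]), 't': array([-102.91767001,  475.48794234, 1303.87884291])}
side {'mtx': array([[539.7743104 ,   0.        , 276.44048739],
       [  0.        , 539.7743104 , 211.74011744],
       [  0.        ,   0.        ,   1.        ]]), 'R': array([[ 0.73301403, -0.68018246, -0.00650022],
       [-0.40895351, -0.43304155, -0.80326337],
       [ 0.54355079,  0.59146161, -0.59558854]]), 't': array([-427.19011286,  203.67139183, 1404.12186035])}
```

View pics/top0.png

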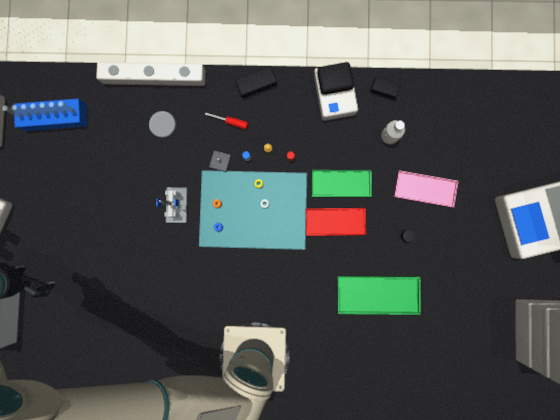

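View pics/side0.png

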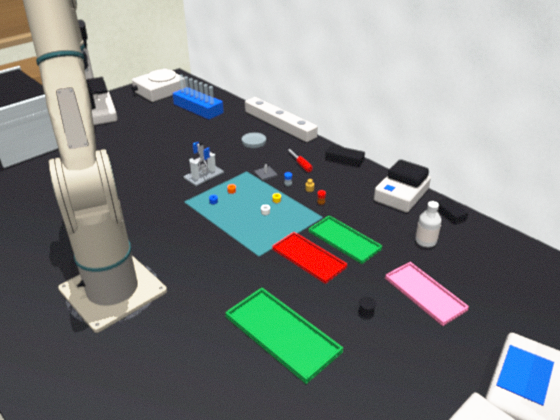

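```bash
cat > h.py <<'E'
import numpy as np,cv2
from cell import monitor,viewer
def ray(m,uv,z):
    R,t=np.array(m["R"]),np.array(m["t"])
    C=-R.T@t; d=R.T@np.linalg.inv(m["mtx"])@np.array([uv[0],uv[1],1.])
    return C+d*(z-C[2])/d[2]
def proj(m,X):
    p=m["mtx"]@(np.array(m["R"])@np.array(X,float)+m["t"]); return p[:2]/p[2]
E
python3 - <<'E'
from h import *
im=np.load("top0.npz")["im"]
m=viewer.camera_model("top")
c=im[135:260,145:385][:,:,::-1]
cv2.imwrite("pics/topc.png",cv2.resize(c,None,fx=3.3,fy=3.3,interpolation=cv2.INTER_CUBIC))
hsv=cv2.cvtColor(im,cv2.COLOR_RGB2HSV)
for n,lo,hi in [("white",(0,0,170),(180,50,255)),("yellow",(24,140,100),(35,255,255)),("orange",(8,140,100),(20,255,255)),("blue",(100,140,80),(125,255,255)),("purple",(126,60,40),(160,255,255)),("green",(50,140,60),(75,255,255)),("red",(0,180,80),(6,255,255)),("pad",(85,80,60),(96,255,255)),("pink",(150,40,100),(179,160,255))]:
    k=cv2.inRange(hsv,lo,hi); N,L,st,ce=cv2.connectedComponentsWithStats(k)
    for i in range(1,N):
        if st[i,4]>8 and 100<ce[i][0]<460 and 90<ce[i][1]<330: print(n,st[i].tolist(),ce[i].round(1),ray(m,ce[i],20).round(1)[:2])
E
```

```text
white [317, 80, 41, 37, 661] [338.2 102.3] [ 864.7 -261.1]
white [206, 113, 19, 7, 25] [214.5 115.8] [809.9 158.4]
white [388, 121, 16, 16, 168] [395.3 127.8] [ 781.3 -454.6]
white [165, 190, 11, 12, 78] [170.2 194.1] [538.  298.9]
white [260, 199, 9, 9, 54] [264.1 203.2] [515.5 -19.8]
white [165, 205, 8, 12, 60] [168.7 211.5] [479.1 301.4]
white [173, 211, 2, 5, 9] [173.6 213.2] [473.8 284.8]
white [175, 211, 10, 11, 34] [181.9 217. ] [461.8 256.2]
white [167, 218, 6, 4, 21] [169.6 219.7] [451.5 297.4]
yellow [255, 180, 8, 8, 38] [258.6 183.5] [581.4   0.9]
orange [264, 146, 8, 6, 26] [267.7 148.8] [700.  -26.2]
orange [213, 200, 8, 8, 46] [216.7 203.3] [510.8 140.2]
blue [329, 103, 9, 9, 66] [333.2 107.1] [ 848.  -244.4]
blue [242, 151, 8, 8, 54] [245.6 154.6] [678.6  47.9]
blue [156, 198, 5, 9, 30] [157.4 202.5] [508.6 341.2]
blue [174, 199, 4, 7, 24] [175.4 202.2] [511.  280.2]
blue [214, 223, 9, 9, 63] [217.9 226.9] [431.7 133.2]
green [311, 170, 61, 27, 1609] [341.2 183.1] [ 589.6 -276.5]
green [337, 276, 84, 39, 3207] [378.6 295.1] [ 221.3 -406.5]
red [225, 117, 23, 12, 166] [236.3 122.4] [788.4  83. ]
red [287, 151, 8, 9, 50] [290.1 155.1] [ 680.2 -102.8]
red [306, 208, 60, 28, 1647] [335.3 221.4] [ 460.6 -259.2]
pad [199, 170, 108, 80, 7826] [253.2 209.7] [492.5  16.3]
pink [394, 170, 65, 38, 1697] [426.1 188.4] [ 578.6 -559.1]
```

View pics/topc.png

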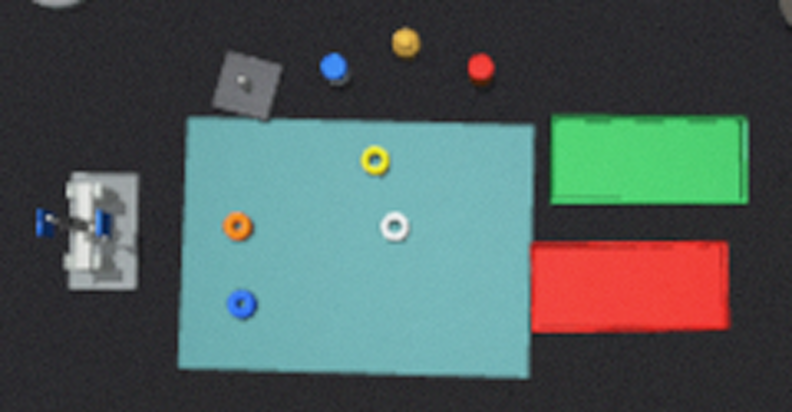

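Seen: sleeves white (264,203), yellow (258,183), orange (217,203), blue (218,227), and no purple. Look-alikes to rule out:
- **Blue:** the vial cap at (246,155) is not the sleeve at (218,227).
- **Orange:** the brass weight at (268,148) is not the sleeve at (217,203).
- **White:** the stand saddles near (170,194) are not the sleeve.
- **Green trays:** small at (341,183), large at (379,295), pink at (426,188). I choose the small one.

The gauge is at (220,160), the stand and tweezers at about (170,202), and the red tray at (335,221).

Emit:
arm_command(
  series=[100,-3.6,-1.9,0,0,100,-7.2,-3.8,0,0,100,-10.8,-5.7,0,0,100,-14.4,-7.6,0,0,100,-18,-9.5,0,0],
)

```text
clock: 0.52
eef_pos: [398.9, 424.5, 231.0]
tool_rot: [-3.141, -0.0, 2.704]
force: [0.9, -0.0, -0.4]
width: 85.9
gripper_force: 0.0
```

Emit:
arm_command(
  series=[100,-4,-2,0,-6,100,-8,-4,0,-12,100,-11.5,-6,0,-18,100,-15.7,-8.2,0,-25,100,-15.7,-8.2,0,-25],
)

```text
clock: 0.93
eef_pos: [510.8, 276.6, 230.9]
tool_rot: [-3.136, 0.002, 3.134]
force: [0.7, -1.5, -1.1]
width: 85.5
gripper_force: 0.0
```

Run:
```python
from h import *
s=monitor.read_state();print(s["clock"],s["eef_pos"].round(1),s["tool_rot"].round(3))
m=viewer.camera_model("wrist");im,d=viewer.get_image("wrist");np.savez("w1.npz",im=im,d=d,**m);cv2.imwrite("pics/w1.png",im[:,:,::-1])
print(m); C=-np.array(m["R"]).T@m["t"];print(C)
```

```text
0.9333 [510.8 276.6 230.9] [-3.136e+00  2.000e-03  3.134e+00]
{'mtx': array([[299.66846485,   0.        , 278.76891829],
       [  0.        , 299.66846485, 211.33682026],
       [  0.        ,   0.        ,   1.        ]]), 'R': array([[ 0.00768616,  0.99995062, -0.00629979],
       [ 0.95091248, -0.00535989,  0.30941353],
       [ 0.30936448, -0.00836875, -0.95090672]]), 't': array([-279.04308908, -525.08700937,  223.03433952])}
[432.45765737 278.0814188  372.79596119]
```

View pics/w1.png

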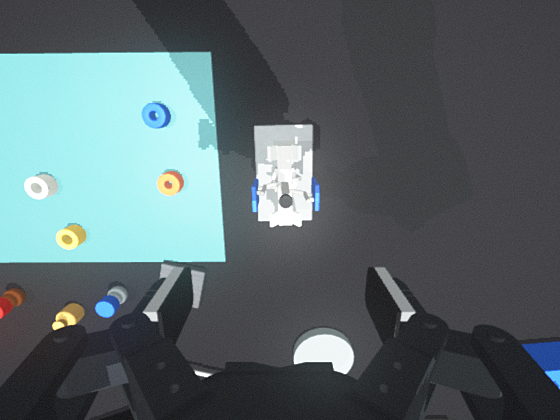

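```bash
cat >> h.py <<'E'
COL=dict(white=((0,0,150),(180,60,255)),yellow=((22,110,100),(35,255,255)),orange=((6,110,100),(20,255,255)),blue=((98,140,60),(125,255,255)),purple=((126,60,40),(160,255,255)),green=((45,120,60),(80,255,255)),red=((0,170,80),(5,255,255)))
def blobs(im,c,z,m,amin=40,show=True):
    k=cv2.inRange(cv2.cvtColor(im,cv2.COLOR_RGB2HSV),*COL[c])
    cs,_=cv2.findContours(k,cv2.RETR_EXTERNAL,cv2.CHAIN_APPROX_NONE); o=[]
    for q in cs:
        a=cv2.contourArea(q)
        if a<amin: continue
        x,y,w,h=cv2.boundingRect(q); M=cv2.moments(q); ce=(M["m10"]/a,M["m01"]/a)
        P=ray(m,ce,z); o.append((c,ce,P)); 
        if show: print(c,[x,y,w,h],a,np.round(ce,1),P[:2].round(1))
    return o
def snap(n="wrist",save=None):
    m=viewer.camera_model(n); im,d=viewer.get_image(n)
    if save: cv2.imwrite(f"pics/{save}.png",im[:,:,::-1])
    return im,d,m
E
python3 - <<'E'
from h import *
f=np.load("w1.npz");im=f["im"];d=f["d"];m={k:f[k] for k in("mtx","R","t")}
for c in ("yellow","orange","blue","purple","white"): blobs(im,c,10,m)
# world points from depth
v,u=np.mgrid[0:420,0:560]
pc=np.stack([(u-m["mtx"][0,2])/m["mtx"][0,0]*d,(v-m["mtx"][1,2])/m["mtx"][1,1]*d,d],-1)
W=(pc-m["t"])@m["R"]
np.save("W1.npy",W)
def rect(sel,name):
    P=W[sel]; print(name,len(P),P.mean(0).round(1)); r=cv2.minAreaRect(P[:,:2].astype(np.float32)); print("   ",np.round(r[0],1),np.round(r[1],1),round(r[2],1))
roi=(u>240)&(u<330)&(v>110)&(v<240)
Z=W[...,2]
for a,b in((4,16),(60,76),(90,110),(110,122),(122,132)): rect(roi&(Z>a)&(Z<b),(a,b))
rect((u>155)&(u<210)&(v>258)&(v<320)&(Z>7)&(Z<17),"gauge")
rect((u>155)&(u<210)&(v>258)&(v<310)&(Z>30)&(Z<50),"pin")
hs=cv2.cvtColor(im,cv2.COLOR_RGB2HSV);bl=cv2.inRange(hs,(100,140,60),(125,255,255))>0
rect(roi&bl&(Z>90),"paddles"); rect(roi&bl&(u<285),"p1");rect(roi&bl&(u>285),"p2")
E
```

```text
yellow [61, 234, 12, 11] 88.0 [ 66.5 239.1] [587.4  -5.4]
yellow [63, 225, 23, 21] 175.0 [ 77.3 232.5] [578.2  10.9]
orange [53, 318, 17, 9] 40.5 [ 62.9 321.2] [716.6 -40.1]
orange [57, 303, 27, 22] 207.0 [ 74.3 310.9] [699.1 -19.6]
orange [2, 289, 21, 19] 210.5 [ 13.5 296.8] [ 675.3 -100.8]
orange [163, 171, 20, 22] 81.5 [176.9 178. ] [506.6 149.8]
blue [521, 341, 39, 49] 915.0 [546.2 358.2] [785.  675.4]
blue [95, 295, 25, 23] 372.0 [106.7 306.2] [691.3  28.6]
blue [251, 179, 7, 33] 81.5 [254.3 191.6] [524.4 244.6]
blue [142, 103, 29, 25] 539.5 [156. 115.] [432.7 133.9]
white [195, 371, 17, 6] 48.0 [202.2 373.7] [814.2 154.3]
white [294, 334, 60, 40] 1518.0 [325.8 351.5] [771.9 343.8]
white [107, 288, 19, 16] 131.5 [117.8 294.2] [671.6  47.8]
white [191, 270, 13, 38] 274.0 [196.8 285.7] [658.4 160.3]
white [376, 268, 39, 53] 486.0 [396.7 294.9] [674.1 438.6]
white [143, 264, 40, 57] 637.0 [162.5 289.2] [663.7 111.8]
white [24, 174, 35, 26] 640.0 [ 40.5 186.2] [515.9 -21.7]
white [254, 124, 60, 104] 5388.0 [284.1 173.4] [501.7 281.7]
white [160, 74, 61, 137] 3525.0 [191.7 150.8] [473.7 171.3]
(4, 16) 3241 [493.2 280.8   7.5]
    [504.3 281.1] [119.8  70. ] 0.9
(60, 76) 1395 [499.8 281.2  69.8]
    [504.4 281.1] [84.2 32.7] 0.8
(90, 110) 244 [501.  282.  101.4]
    [503.9 281.2] [23.3 59.2] 1.1
(110, 122) 329 [503.1 281.6 114.9]
    [503.9 281.2] [23.4 59.9] 0.6
(122, 132) 156 [504.  281.3 125.3]
    [504.3 281.3] [11.9 10.4] 0.1
gauge 557 [649.7 148.7  11.3]
    [657.8 137.2] [60.6 60.7] 74.9
pin 0 [nan nan nan]
    [0. 0.] [0. 0.] 0.0
paddles 196 [500.4 275.2 112. ]
    [503.9 281.3] [23.5 59.7] 0.7
p1 125 [500.7 253.9 110.5]
    [504.1 253.5] [23.2  3.9] 0.8
p2 91 [503.1 310.9  98.9]
    [517.8 315.3] [53.3 11.4] 23.4<stdin>:10: RuntimeWarning: Mean of empty slice.
  ret = um.true_divide(
```

The close crop confirms the choice. The tweezers' axis is at (504, 281) with yaw about 0.8°, and the paddles span 60 mm along y. Descending on them.

Emit:
arm_command(
  series=[100,0.7,0.5,2,-1,100,0.7,0.5,5,-1,100,0.7,0.5,8,-1,100,0.7,0.5,10,-1,100,0.7,0.5,10,-1],
)

```text
clock: 1.4
eef_pos: [495.3, 289.3, 127.0]
tool_rot: [-3.137, -0.008, -3.125]
force: [-0.4, -0.3, 0.4]
width: 85.6
gripper_force: 0.0
```

```bash
cat >> h.py <<'E'
def cloud(d,m):
    v,u=np.mgrid[0:420,0:560]; K=m["mtx"]
    pc=np.stack([(u-K[0,2])/K[0,0]*d,(v-K[1,2])/K[1,1]*d,d],-1)
    return (pc-m["t"])@np.array(m["R"]),u,v
E
python3 - <<'E'
from h import *
s=monitor.read_state();print(s["clock"],s["eef_pos"].round(1),s["tool_rot"].round(3),s["force"].round(1))
im,d,m=snap(save="w2")
W,u,v=cloud(d,m);Z=W[...,2]
P=W[(Z>122)&(Z<130)&(abs(W[...,0]-504)<15)&(abs(W[...,1]-281)<15)];print(len(P),P.mean(0),cv2.minAreaRect(P[:,:2].astype(np.float32)))
E
```

```text
1.4 [495.3 289.3 127. ] [-3.137 -0.008 -3.125] [-0.4 -0.3  0.4]
402 [503.4763562  281.57358218 125.19963303] ((503.91522216796875, 281.54168701171875), (11.841079711914062, 11.93132495880127), 83.4416732788086)
```

View pics/w2.png

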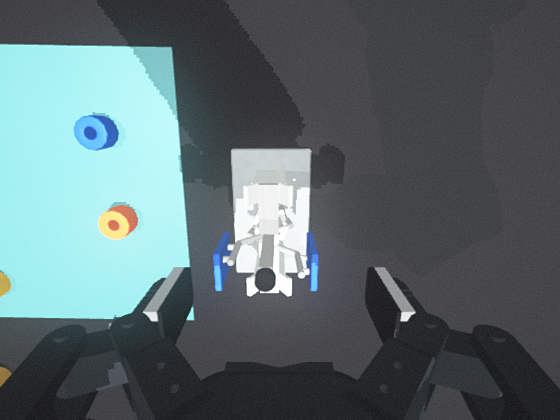

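The tweezers' spine is at pixel (265,278), between the open fingers. The earlier reading was taken while the arm was still settling, so I'm correcting it.

Emit:
arm_command(
  series=[100,-0.5,-0.9,0,0,100,-0.5,-0.9,0,0,100,-0.5,-0.9,0,0,100,-0.5,-0.9,0,0,100,-0.5,-0.9,0,0],
)

```text
clock: 1.87
eef_pos: [504.3, 282.0, 132.3]
tool_rot: [3.141, 0.001, -3.126]
force: [-0.5, -0.1, -0.8]
width: 85.4
gripper_force: 0.0
```

```bash
cat >> h.py <<'E'
def st():
    s=monitor.read_state();print(s["clock"],s["eef_pos"].round(1),s["tool_rot"].round(3),s["force"].round(1),round(s["width"],1),s["gripper_force"],abs(s["qd"]).max().round(3));return s
E
python3 - <<'E'
from h import *
st()
im,d,m=snap()
W,u,v=cloud(d,m);Z=W[...,2]
for a,b in((122,130),(112,122)):
    P=W[(Z>a)&(Z<b)&(abs(W[...,0]-504)<30)&(abs(W[...,1]-281)<36)];print(len(P),P.mean(0),cv2.minAreaRect(P[:,:2].astype(np.float32)))
E
```

```text
1.8667 [504.3 282.  132.3] [ 3.141e+00  1.000e-03 -3.126e+00] [-0.5 -0.1 -0.8] 85.4 0.0 0.005
381 [503.61198341 281.53046053 125.24140352] ((503.78515625, 281.5738525390625), (12.894619941711426, 11.210744857788086), 0.9379082322120667)
706 [502.521946   281.29297032 115.51174125] ((504.15948486328125, 281.56585693359375), (24.465293884277344, 60.20534896850586), 0.8247060775756836)
```

Emit:
arm_command(
  series=[100,0,0,2,0,100,0,0,4,0,100,0,0,5,0,100,0,0,5,0,100,0,0,5,0],
)

```text
clock: 2.33
eef_pos: [503.6, 281.7, 81.2]
tool_rot: [-3.141, -0.001, -3.125]
force: [-0.4, 0.1, 1.1]
width: 85.4
gripper_force: 0.0
```

Emit:
arm_command(
  series=[80,0,0,0,0,70,0,0,0,0,62,0,0,0,0,56.5,0,0,0,0,56.5,0,0,0,0],
)

```text
clock: 2.75
eef_pos: [504.9, 282.4, 83.4]
tool_rot: [3.14, 0.003, -3.126]
force: [-1.3, -1.0, 8.9]
width: 48.7
gripper_force: 10.6
```

Emit:
arm_command(
  series=[56.5,0,0,0,0,56.5,0,0,0,0,56.5,0,0,0,0,56.5,0,0,0,0,56.5,0,0,0,0],
)

```text
clock: 3.17
eef_pos: [504.9, 282.4, 83.4]
tool_rot: [3.14, 0.003, -3.126]
force: [-2.0, -1.2, 8.5]
width: 49.0
gripper_force: 10.6
```

Run:
```python
from h import *
st()
im,d,m=snap()
W,u,v=cloud(d,m);Z=W[...,2]
for a,b in((122,130),(112,122)):
    P=W[(Z>a)&(Z<b)&(abs(W[...,0]-504)<30)&(abs(W[...,1]-281)<25)];print(len(P),P.mean(0),cv2.minAreaRect(P[:,:2].astype(np.float32)))
```

```text
3.1667 [504.9 282.4  83.4] [ 3.140e+00  3.000e-03 -3.126e+00] [-2.  -1.2  8.5] 49.0 10.610462576150894 0.002
1002 [503.46609259 275.40535184 124.74892051] ((505.3608093261719, 271.9042053222656), (22.268840789794922, 31.56905746459961), 1.1127138137817383)
1292 [501.7531679  276.59469522 116.25046913] ((503.8266296386719, 281.41522216796875), (25.54645538330078, 50.047794342041016), 2.210902690887451)
```

Emit:
arm_command(
  series=[56.5,0,0,-1,0,56.5,0,0,-3,0,56.5,0,0,-6,0,56.5,0,0,-9,0,56.5,0,0,-11,0],
)

```text
clock: 3.63
eef_pos: [504.7, 282.0, 194.7]
tool_rot: [3.14, 0.003, -3.126]
force: [-0.6, 0.5, -1.2]
width: 48.6
gripper_force: 10.5
```

Emit:
arm_command(
  series=[56.5,0,-2,0,0,56.5,0,-5,0,0,56.5,0,-9,0,0,56.5,0,-13,0,0,56.5,0,-17,0,0],
)

```text
clock: 4.05
eef_pos: [506.3, 110.2, 192.2]
tool_rot: [3.142, 0.001, -3.125]
force: [1.1, -1.3, -1.3]
width: 48.4
gripper_force: 10.5
```

Emit:
arm_command(
  series=[56.5,-0.3,-4,0,0,56.5,-0.6,-7,0,0,56.5,-1,-10,0,0,56.5,-1.1,-12,0,0,56.5,-1.1,-13,0,0],
)

```text
clock: 4.47
eef_pos: [519.8, -22.2, 192.0]
tool_rot: [-3.14, 0.001, -3.131]
force: [-0.1, -0.1, -1.4]
width: 48.3
gripper_force: 10.5
```

Emit:
arm_command(
  series=[56.5,0,0,0,0,56.5,0,0,0,0,56.5,0,0,0,0,56.5,0,0,0,0,56.5,0,0,0,0],
)

```text
clock: 4.88
eef_pos: [519.6, -16.4, 191.3]
tool_rot: [3.141, -0.0, -3.123]
force: [-0.3, 0.4, -0.8]
width: 48.6
gripper_force: 10.5
```

Run:
```python
from h import *
s=st()
im,d,m=snap(save="w3")
np.savez("w3.npz",im=im,d=d,**m)
for c in ("yellow","orange","blue","purple","white","red","green"): blobs(im,c,20,m,80)
W,u,v=cloud(d,m);x,y,z=s["eef_pos"];print(m["R"])
print("tcp px",proj(m,(x,y,z)),"tips",proj(m,(x,y,z-61)))
```

```text
4.8833 [519.6 -16.4 191.3] [ 3.141 -0.    -3.123] [-0.3  0.4 -0.8] 48.6 10.488034039735794 0.008
yellow [262, 337, 13, 11] 82.0 [267.9 341.9] [718.4 -26.6]
yellow [291, 239, 15, 17] 107.5 [299.7 247.5] [585.7   8.8]
orange [258, 317, 22, 31] 219.0 [266.3 332.1] [703.2 -28.8]
orange [407, 172, 31, 28] 609.5 [422.3 185.1] [510.5 136.8]
blue [317, 246, 23, 88] 1043.0 [328.  292.3] [643.9  45.1]
blue [218, 246, 20, 82] 743.5 [228.1 285.7] [637.1 -74.8]
blue [411, 94, 35, 30] 773.0 [428.4 108.4] [433.  129.9]
white [382, 390, 39, 12] 102.5 [400.3 395.2] [804.2 155.3]
white [508, 355, 52, 47] 1594.5 [539.1 375.4] [766.3 335.4]
white [246, 249, 28, 54] 222.0 [265.2 269. ] [614.  -30.6]
white [257, 172, 52, 88] 2077.5 [278.7 215.3] [547.3 -15.9]
white [505, 124, 55, 106] 2997.0 [534.7 180.2] [502.9 255.3]
red [0, 81, 151, 94] 12844.0 [ 71.4 127.9] [ 458.2 -226.8]
green [0, 206, 150, 74] 10400.5 [ 71.8 243.2] [ 585.2 -250.8]
[[-1.83186240e-02  9.99832099e-01 -4.48449814e-04]
 [ 9.51518059e-01  1.75711665e-02  3.07090600e-01]
 [ 3.07046920e-01  5.19876915e-03 -9.51680178e-01]]
tcp px [278.74231307 269.03964927] tips [278.78716864 227.76956248]
```

View pics/w3.png

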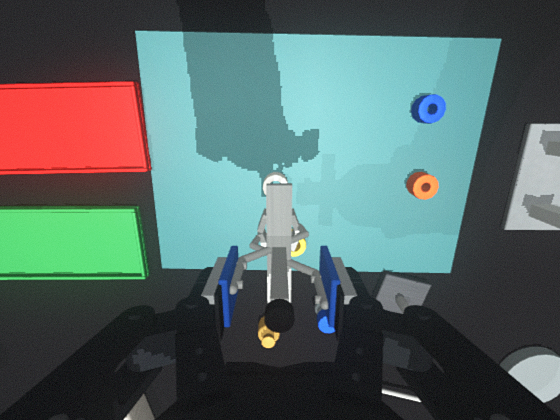

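```bash
cat >> h.py <<'E'
def ring(W,xy,zlo=14,zhi=24,r=24,name=""):
    # centre of a sleeve from depth points of its top face (circle fit of the enclosing contour)
    P=W[(W[...,2]>zlo)&(W[...,2]<zhi)&(np.hypot(W[...,0]-xy[0],W[...,1]-xy[1])<r)]
    if len(P)<15: print(name,"few",len(P)); return None
    c,rad=cv2.minEnclosingCircle(P[:,:2].astype(np.float32)); q=cv2.minAreaRect(P[:,:2].astype(np.float32))
    print(name,len(P),"circ",np.round(c,1),round(rad,1),"rect",np.round(q[0],1),np.round(q[1],1),"z",P[:,2].max().round(1)); return c
E
python3 - <<'E'
from h import *
for fn in("w1.npz","w3.npz"):
    f=np.load(fn);d=f["d"];m={k:f[k] for k in("mtx","R","t")};W,u,v=cloud(d,m)
    for n,xy in dict(white=(515,-20),yellow=(582,1),orange=(510,138),blue=(432,132)).items(): ring(W,xy,name=n)
    P=W[(W[...,2]>6)&(W[...,2]<17)&(np.hypot(W[...,0]-655,W[...,1]-138)<48)];print("gauge",len(P),cv2.minAreaRect(P[:,:2].astype(np.float32)))
    P=W[(W[...,2]>22)&(W[...,2]<46)&(np.hypot(W[...,0]-655,W[...,1]-138)<25)];print("pin",len(P),P.mean(0) if len(P) else 0, P[:,2].max() if len(P) else 0)
for lo in (130,140,150,160,170,175,180,190,200,210,220,230):
    P=W[(W[...,2]>lo)&(W[...,2]<lo+10)&(abs(W[...,0]-519)<48)&(abs(W[...,1]+16)<20)]
    if len(P): print(lo,len(P),P.min(0).round(1),P.max(0).round(1))
E
```

```text
white 382 circ [515.4 -20.4] 14.3 rect [515.4 -20.2] [27.8 26.9] z 21.8
yellow 316 circ [583.4   2. ] 14.2 rect [583.6   2.2] [27.  26.5] z 22.1
orange 386 circ [512.4 141.1] 13.9 rect [512.2 141.3] [27.  26.6] z 21.9
blue 466 circ [433.1 134.2] 13.9 rect [433.  134.2] [27. 27.] z 21.9
gauge 581 ((657.950439453125, 136.978759765625), (60.08667755126953, 61.27139663696289), 75.8880844116211)
pin 0 0 0
white 170 circ [514.3 -21.5] 13.6 rect [510.4 -23.9] [14.8 26.9] z 21.2
yellow 132 circ [586.4   6.2] 12.3 rect [587.7   8.2] [11.1 24.4] z 21.1
orange 498 circ [512.8 140.1] 14.1 rect [512.3 140. ] [26.9 26.9] z 21.0
blue 609 circ [433.2 133.4] 14.1 rect [433.1 133.2] [27.3 27.1] z 21.7
gauge 1420 ((652.7276611328125, 137.91934204101562), (60.09355545043945, 48.83195877075195), 75.71051025390625)
pin 73 [655.43025409 133.74876287  27.81326706] 34.7330426455472
130 89 [505.1 -31.7 130.4] [526.3  -1.1 140. ]
140 383 [505.5 -34.9 140.1] [532.4   0.7 149.9]
150 156 [512.1 -35.8 150.1] [525.1   2.4 160. ]
160 73 [512.3 -30.7 160. ] [524.7  -2.  166. ]
170 2074 [476.9 -25.9 171.3] [550.6  -5.4 180. ]
175 2265 [476.9 -31.6 175.1] [550.6  -1.8 185. ]
180 468 [512.5 -35.5 180. ] [524.9   3.1 190. ]
190 293 [512.6 -36.  190. ] [523.6   3.9 200. ]
200 279 [512.5 -36.  200. ] [523.1   4.  210. ]
210 418 [512.3 -36.  210. ] [524.4   4.  220. ]
220 320 [512.5 -22.1 220.1] [518.5 -10.5 230. ]
230 732 [512.7 -22.3 230. ] [525.7 -10.6 234.5]
```

The open view shows the tips above white at (275,185). The other sleeves, the gauge and the trays are all clear. I'm centring, squeezing open, and coming down to a hover.

Emit:
arm_command(
  series=[50,0.4,-0.5,0,0,44,0.4,-0.5,0,0,38,0.4,-0.5,2,0,38,0.4,-0.5,5,0,38,0.4,-0.5,8,0],
)

```text
clock: 5.35
eef_pos: [516.7, -23.5, 111.3]
tool_rot: [-3.141, 0.003, -3.126]
force: [0.3, -0.5, -0.9]
width: 32.5
gripper_force: 13.4
```

Emit:
arm_command(
  series=[38,0,0,0,0,38,0,0,0,0,38,0,0,0,0,38,0,0,0,0,38,0,0,0,0],
)

```text
clock: 5.77
eef_pos: [517.0, -23.3, 113.0]
tool_rot: [-3.142, 0.003, -3.126]
force: [0.4, 0.7, -0.9]
width: 33.0
gripper_force: 13.4
```

```bash
cat >> h.py <<'E'
def tool(W,s):
    x,y,z=s["eef_pos"]
    P=W[(W[...,2]>z+37)&(W[...,2]<z+48)&(abs(W[...,0]-x)<14)&(abs(W[...,1]-y)<11)]
    zt=np.percentile(P[:,2],95); S=W[(W[...,2]>z-8)&(W[...,2]<z+28)&(abs(W[...,0]-x)<9)&(abs(W[...,1]-y)<8)]
    B=W[(W[...,2]>z-20)&(W[...,2]<z-8)&(abs(W[...,0]-x)<48)&(abs(W[...,1]-y)<16)]
    print("tool: spine top",zt.round(1),"origin z",(zt-106).round(1),"d tcp",(z-zt+106).round(1),"spine xy",np.round((P[:,:2].max(0)+P[:,:2].min(0))/2-[x,y],1),"wings x",((B[:,0].max()+B[:,0].min())/2-x).round(1), (B[:,0].max()-B[:,0].min()).round(1),"y",((B[:,1].max()+B[:,1].min())/2-y).round(1))
E
python3 - <<'E'
from h import *
s=st();im,d,m=snap(save="w4");W,u,v=cloud(d,m);tool(W,s);ring(W,(515,-21),name="white")
f=np.load("w3.npz");W,u,v=cloud(f["d"],{k:f[k] for k in("mtx","R","t")});tool(W,dict(eef_pos=(519.6,-16.4,191.3)))
E
```

```text
5.7667 [517.  -23.3 113. ] [-3.142e+00  3.000e-03 -3.126e+00] [ 0.4  0.7 -0.9] 33.0 13.447201699018478 0.006
tool: spine top 153.4 origin z 47.4 d tcp 65.6 spine xy [-0.4  0.1] wings x -5.9 73.4 y -0.1
white 149 circ [515.5 -12.9] 10.7 rect [515.5 -10.3] [21.3  5.9] z 21.4
tool: spine top 234.0 origin z 128.0 d tcp 63.3 spine xy [-0.4 -0. ] wings x -5.9 73.7 y -0.1
```

View pics/w4.png

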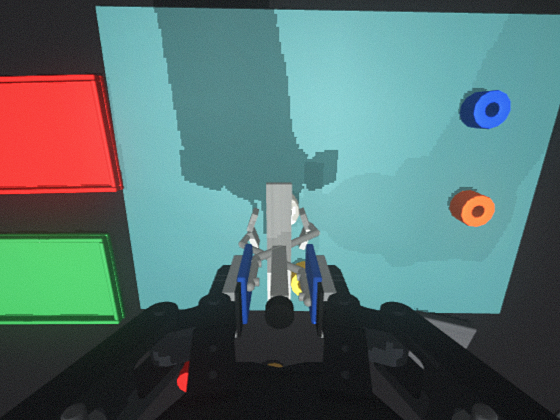

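White shows at (296,212), a little right of the spine, so I'm correcting y and going down to grip.

Emit:
arm_command(
  series=[38,0.15,0.25,0,0,38,0.15,0.25,1,0,38,0.15,0.25,3,0,38,0.15,0.25,4.3,0,38,0.15,0.25,4.3,0],
)

```text
clock: 6.23
eef_pos: [513.3, -20.7, 66.4]
tool_rot: [-3.142, -0.002, -3.125]
force: [0.5, -0.3, -1.2]
width: 32.6
gripper_force: 13.5
```

Emit:
arm_command(
  series=[38,0,0,0,0,44,0,0,0,0,50,0,0,0,0,56.5,0,0,0,0,56.5,0,0,0,0],
)

```text
clock: 6.65
eef_pos: [514.4, -20.7, 68.7]
tool_rot: [3.142, 0.001, -3.126]
force: [0.1, -0.3, -1.7]
width: 48.1
gripper_force: 5.7
```

Emit:
arm_command(
  series=[56.5,0,0,0,0,56.5,0,0,-1,0,56.5,0,0,-4,0,56.5,0,0,-7,0,56.5,0,0,-8,0],
)

```text
clock: 7.07
eef_pos: [516.3, -20.7, 152.3]
tool_rot: [-3.142, 0.006, -3.126]
force: [0.2, -0.5, -2.6]
width: 48.2
gripper_force: 5.7
```

Emit:
arm_command(
  series=[56.5,0,0,0,0,56.5,0,0,0,0,56.5,0,0,0,0,56.5,0,0,0,0,56.5,0,0,0,0],
)

```text
clock: 7.48
eef_pos: [513.3, -20.7, 147.0]
tool_rot: [3.142, -0.003, -3.125]
force: [0.7, -0.8, -1.8]
width: 48.6
gripper_force: 5.7
```

Run:
```python
from h import *
s=st();im,d,m=snap(save="w5");W,u,v=cloud(d,m);tool(W,s)
x,y,z=s["eef_pos"]
for lo in range(70,110,4):
    P=W[(W[...,2]>lo)&(W[...,2]<lo+4)&(abs(W[...,0]-x)<25)&(abs(W[...,1]-y)<30)]
    if len(P): print(lo,len(P),(P.min(0)-[x,y,0]).round(1),(P.max(0)-[x,y,0]).round(1))
im,d,m=snap("side",save="s5")
```

```text
7.4833 [513.3 -20.7 147. ] [ 3.142e+00 -3.000e-03 -3.125e+00] [ 0.7 -0.8 -1.8] 48.6 5.74399508535862 0.006
tool: spine top 190.1 origin z 84.1 d tcp 63.0 spine xy [-0.3 -0.1] wings x -6.0 73.5 y -0.2
78 1 [ -5.8 -11.7  81.4] [ -5.8 -11.7  81.4]
82 40 [-14.1 -19.6  82.1] [ 3.2 15.9 86. ]
86 48 [-14.2 -17.8  86. ] [ 2.6 17.2 90. ]
90 55 [-14.2 -19.   90. ] [ 3.3 16.6 94. ]
94 182 [-14.1 -19.9  94. ] [11.8 19.2 98. ]
98 511 [-14.5 -21.6  98. ] [ 12.4  20.1 101.8]
102 38 [ -7.2 -21.9 102. ] [  3.9  21.1 105.9]
106 32 [ -7.1 -23.3 106. ] [  4.   21.4 109.8]
```

View pics/w5.png

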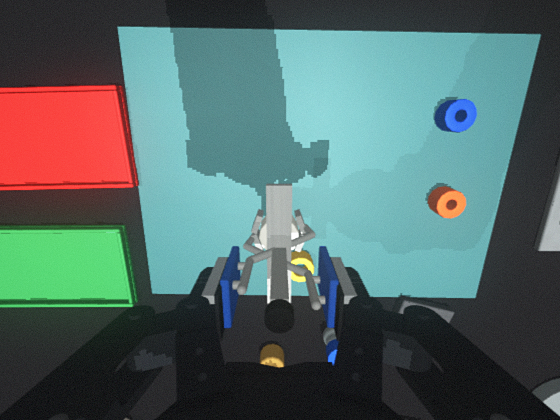

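White is held in the tips at (270,235). Next I go beside the gauge to measure the pin.

Emit:
arm_command(
  series=[56.5,-2,1,-0.5,0,56.5,-5,3,-1,0,56.5,-9,6,-1.3,0,56.5,-12,8,-1.3,0,56.5,-13.7,9,-1.3,0],
)

```text
clock: 8.0
eef_pos: [653.2, 76.4, 161.3]
tool_rot: [3.138, 0.004, -3.122]
force: [1.5, -0.6, -1.1]
width: 48.4
gripper_force: 5.7
```

Emit:
arm_command(
  series=[56.5,0,0,0,0,56.5,0,0,0,0,56.5,0,0,0,0,56.5,0,0,0,0,56.5,0,0,0,0],
)

```text
clock: 8.42
eef_pos: [648.9, 70.1, 161.2]
tool_rot: [-3.141, -0.001, -3.127]
force: [-0.8, 0.6, -1.2]
width: 48.5
gripper_force: 5.7
```

```bash
cat >> h.py <<'E'
def gauge(W,c=(657,137)):
    A=(np.hypot(W[...,0]-c[0],W[...,1]-c[1])<46)
    P=W[A&(W[...,2]>6)&(W[...,2]<17)];print("base",len(P),cv2.minAreaRect(P[:,:2].astype(np.float32)),P[:,2].mean())
    A=(np.hypot(W[...,0]-c[0],W[...,1]-c[1])<20)
    for lo in range(16,48,4):
        P=W[A&(W[...,2]>lo)&(W[...,2]<lo+4)]
        if len(P): print(lo,len(P),P.min(0).round(1),P.max(0).round(1))
E
python3 - <<'E'
from h import *
s=st();im,d,m=snap();W,u,v=cloud(d,m);tool(W,s);gauge(W)
p=proj(m,(657,137,30)).astype(int);print(p)
cv2.imwrite("pics/g.png",cv2.resize(im[p[1]-60:p[1]+60,p[0]-80:p[0]+80,::-1],None,fx=4,fy=4))
E
```

```text
8.4167 [648.9  70.1 161.2] [-3.141e+00 -1.000e-03 -3.127e+00] [-0.8  0.6 -1.2] 48.5 5.740529447793961 0.006
tool: spine top 203.9 origin z 97.9 d tcp 63.3 spine xy [-1.1  0. ] wings x -6.1 72.4 y -0.9
base 3160 ((658.6095581054688, 136.94552612304688), (60.45338439941406, 60.16569900512695), 75.96253204345703) 11.329729397599175
16 16 [652.5 131.1  16.1] [659.7 141.2  20. ]
20 16 [652.9 131.   20. ] [660.1 139.2  23.8]
24 17 [652.6 131.2  24.2] [660.4 139.4  28. ]
28 20 [652.7 130.8  28.2] [659.4 140.4  31.3]
32 42 [652.8 131.2  32.1] [664.1 141.7  35.9]
36 44 [653.6 132.1  36.1] [662.1 141.7  39.9]
40 34 [656.  133.1  40. ] [661.  139.5  43. ]
[348 210]
```

View pics/g.png

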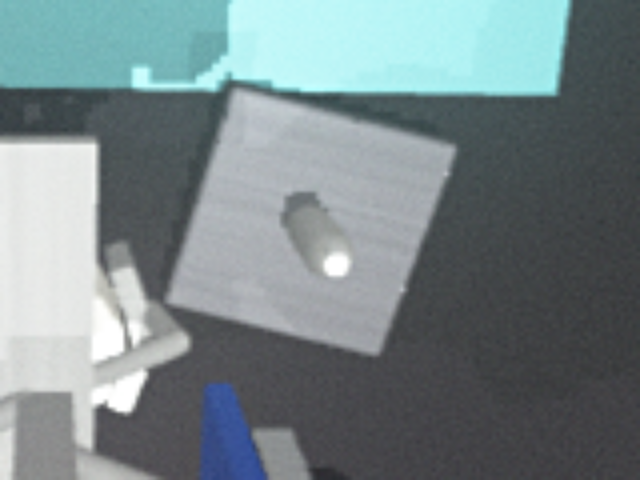

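The pin is at the centre of its base, axis about (658.5, 136.5). Moving over it.

Emit:
arm_command(
  series=[56.5,-0.5,2,0,0,56.5,-1.1,5,0,0,56.5,-1.1,6.6,0,0,56.5,-1.1,6.6,2,0,56.5,-1.1,6.6,4,0],
)

```text
clock: 8.88
eef_pos: [660.1, 140.4, 122.4]
tool_rot: [3.14, 0.003, -3.122]
force: [-0.8, -0.7, -1.5]
width: 48.3
gripper_force: 5.7
```

Emit:
arm_command(
  series=[56.5,0,0,0,0,56.5,0,0,0,0,56.5,0,0,0,0,56.5,0,0,0,0,56.5,0,0,0,0],
)

```text
clock: 9.3
eef_pos: [660.5, 137.5, 122.7]
tool_rot: [3.141, 0.002, -3.126]
force: [-0.1, 1.3, -1.9]
width: 48.2
gripper_force: 5.7
```

```bash
cat >> h.py <<'E'
def held(W,s,off=43.5):
    # sleeve in the tips: its top face lies ~44 mm below TCP
    x,y,z=s["eef_pos"]; P=W[(W[...,2]>z-off-5)&(W[...,2]<z-off+2)&(abs(W[...,0]-x)<25)&(abs(W[...,1]-y)<26)]
    if len(P): print("held",len(P),"xmin",(P[:,0].min()-x).round(1),"ymid",((P[:,1].max()+P[:,1].min())/2-y).round(1),"ztop",np.percentile(P[:,2],90).round(1)-z)
E
python3 - <<'E'
from h import *
s=st();im,d,m=snap();W,u,v=cloud(d,m);tool(W,s);held(W,s);gauge(W)
E
```

```text
9.3 [660.5 137.5 122.7] [ 3.141e+00  2.000e-03 -3.126e+00] [-0.1  1.3 -1.9] 48.2 5.739894211292267 0.003
tool: spine top 165.2 origin z 59.2 d tcp 63.5 spine xy [-1.  -0.1] wings x -6.4 71.6 y -0.1
held 280 xmin -10.1 ymid -0.2 ztop -44.53229062532617
base 2479 ((658.363037109375, 137.1660919189453), (60.12373733520508, 59.857154846191406), 76.16361236572266) 11.304298449975635
```

Emit:
arm_command(
  series=[56.5,0.13,-0.06,0.4,0,56.5,0.13,-0.06,0.9,0,56.5,0.13,-0.06,1.3,0,56.5,0.13,-0.06,1.7,0,56.5,0.13,-0.06,2.0,0],
)

```text
clock: 9.77
eef_pos: [658.0, 136.9, 100.4]
tool_rot: [-3.141, -0.001, -3.126]
force: [-0.5, -1.1, -1.9]
width: 48.1
gripper_force: 5.7
```

Emit:
arm_command(
  series=[56.5,0,0,0.1,0,56.5,0,0,0.2,0,56.5,0,0,0.3,0,56.5,0,0,0.4,0,56.5,0,0,0.5,0],
)

```text
clock: 10.18
eef_pos: [658.4, 137.1, 96.4]
tool_rot: [3.141, 0.0, -3.126]
force: [-0.6, -0.2, -1.3]
width: 48.2
gripper_force: 5.7
```

Emit:
arm_command(
  series=[56.5,0,0,0,0,56.5,0,0,0,0,56.5,0,0,0,0,56.5,0,0,0,0,56.5,0,0,0,0],
)

```text
clock: 10.6
eef_pos: [658.3, 137.0, 96.3]
tool_rot: [3.142, -0.0, -3.126]
force: [-1.2, 1.0, -2.9]
width: 48.6
gripper_force: 5.7
```

Run:
```python
from h import *
s=st();im,d,m=snap();W,u,v=cloud(d,m);tool(W,s);held(W,s)
```

```text
10.6 [658.3 137.   96.3] [ 3.142 -0.    -3.126] [-1.2  1.  -2.9] 48.6 5.732332170009613 0.002
tool: spine top 138.8 origin z 32.8 d tcp 63.4 spine xy [-0.8  0.3] wings x -6.4 72.4 y 0.7
held 291 xmin -13.5 ymid -0.1 ztop -44.88207508266087
```

It is past the cone stop with no force, so white looks to fit. Going down to the base, then raising.

Emit:
arm_command(
  series=[56.5,0,0,0.4,0,56.5,0,0,0.8,0,56.5,0,0,1.2,0,56.5,0,0,1.6,0,56.5,0,0,1.8,0],
)

```text
clock: 11.07
eef_pos: [658.9, 136.9, 78.1]
tool_rot: [3.142, 0.001, -3.126]
force: [-0.8, -0.6, 5.7]
width: 48.1
gripper_force: 6.0
```

Emit:
arm_command(
  series=[56.5,0,0,0,0,56.5,0,0,0,0,56.5,0,0,0,0,56.5,0,0,0,0,56.5,0,0,0,0],
)

```text
clock: 11.48
eef_pos: [658.3, 136.9, 78.3]
tool_rot: [-3.142, -0.0, -3.126]
force: [-1.0, -0.6, -0.7]
width: 48.2
gripper_force: 5.9
```

Run:
```python
from h import *
s=st();im,d,m=snap();W,u,v=cloud(d,m);tool(W,s);held(W,s)
im,d,m=snap("top");W,u,v=cloud(d,m)
for n,xy in dict(white=(515,-20),yellow=(583,3),orange=(512,140),blue=(433,134)).items(): ring(W,xy,zlo=10,zhi=28,name=n)
for lo,hi,n,c in ((7,20,"green",(589,-276)),(7,20,"red",(460,-259))):
    A=cv2.inRange(cv2.cvtColor(im,cv2.COLOR_RGB2HSV),*COL[n])>0
    P=W[A&(np.hypot(W[...,0]-c[0],W[...,1]-c[1])<130)];q=cv2.minAreaRect(P[:,:2].astype(np.float32));print(n,q,np.percentile(P[:,2],[5,50,95]))
```

```text
11.4833 [658.3 136.9  78.3] [-3.142 -0.    -3.126] [-1.  -0.6 -0.7] 48.2 5.86250513792038 0.002
tool: spine top 120.8 origin z 14.8 d tcp 63.4 spine xy [-0.4 -0.1] wings x -6.3 72.7 y -0.6
held 348 xmin -13.2 ymid -0.2 ztop -45.45214842426638
white few 0
yellow 40 circ [585.4   3.5] 13.8 rect [584.7   3.3] [26.4 24.5] z 25.7
orange 52 circ [513.9 142.6] 14.1 rect [513.7 142.9] [23.9 27.2] z 26.0
blue 49 circ [434.2 135.4] 13.7 rect [433.  134.8] [23.7 24.3] z 24.4
green ((594.293701171875, -278.0912780761719), (93.6074447631836, 205.29373168945312), 1.3995013236999512) [-0.87240549  4.03465669 13.20609393]
red ((460.7985534667969, -262.3192138671875), (91.11573028564453, 201.361328125), 1.5804976224899292) [-1.03925632  4.24653976 13.03611768]
```

White fits: it reached the base. It goes to the green tray.

Emit:
arm_command(
  series=[56.5,0,0,-1,0,56.5,0,0,-3,0,56.5,0,0,-5,0,56.5,0,0,-7,0,56.5,0.5,-1,-7,0],
)

```text
clock: 12.0
eef_pos: [657.0, 130.6, 153.4]
tool_rot: [3.137, 0.01, -3.123]
force: [1.9, 0.5, -1.2]
width: 48.3
gripper_force: 5.9
```

Emit:
arm_command(
  series=[56.5,0.5,-3,0,0,56.5,1,-7,0,0,56.5,2,-11,0,0,56.5,3,-15,0,0,56.5,4,-19,0,0],
)

```text
clock: 12.42
eef_pos: [615.0, -66.1, 148.0]
tool_rot: [-3.141, -0.001, -3.126]
force: [0.8, -1.0, -2.7]
width: 48.5
gripper_force: 5.9
```

Emit:
arm_command(
  series=[56.5,0.7,-4,0,0,56.5,1.4,-8,0,0,56.5,2,-12,0,0,56.5,2.6,-14.5,0,0,56.5,2.6,-15.1,0,0],
)

```text
clock: 12.83
eef_pos: [589.1, -224.1, 147.9]
tool_rot: [-3.136, -0.003, -3.135]
force: [0.0, -0.4, -1.5]
width: 48.5
gripper_force: 5.9
```

Emit:
arm_command(
  series=[56.5,0,0,0,0,56.5,0,0,0,0,56.5,0,0,0,0,56.5,0,0,0,0,56.5,0,0,0,0],
)

```text
clock: 13.25
eef_pos: [593.4, -213.0, 148.3]
tool_rot: [3.141, -0.0, -3.123]
force: [-0.3, 0.5, -2.5]
width: 48.3
gripper_force: 5.9
```

```bash
cat >> h.py <<'E'
def trays(im,W):
    hs=cv2.cvtColor(im,cv2.COLOR_RGB2HSV)
    for n,c in (("green",(591,-278)),("red",(460,-262))):
        A=cv2.inRange(hs,*COL[n])>0
        P=W[A&(np.hypot(W[...,0]-c[0],W[...,1]-c[1])<125)]
        if len(P)>50: print(n,len(P),cv2.minAreaRect(P[:,:2].astype(np.float32)),np.percentile(P[:,2],[5,50,95]))
E
python3 - <<'E'
from h import *
s=st();im,d,m=snap(save="w6");W,u,v=cloud(d,m);tool(W,s);held(W,s);trays(im,W)
E
```

```text
13.25 [ 593.4 -213.   148.3] [ 3.141 -0.    -3.123] [-0.3  0.5 -2.5] 48.3 5.856175795197487 0.008
tool: spine top 190.9 origin z 84.9 d tcp 63.4 spine xy [-0.3 -0.1] wings x -5.5 74.3 y 0.2
held 366 xmin -12.9 ymid -0.1 ztop -45.46351750851041
green 9089 ((581.1196899414062, -281.3556823730469), (124.53728485107422, 211.51229858398438), 2.84515380859375) [ 2.48038398  3.98801035 12.88927072]
red 12936 ((471.0226135253906, -264.5035400390625), (89.88753509521484, 206.59640502929688), 0.5949582457542419) [ 2.32353752  3.68533901 12.18411885]
```

Emit:
arm_command(
  series=[56.5,0,0,3,0,56.5,0,0,6,0,56.5,0,0,7,0,56.5,0,0,7.7,0,56.5,0,0,7.7,0],
)

```text
clock: 13.72
eef_pos: [592.7, -214.5, 70.4]
tool_rot: [3.141, -0.002, -3.125]
force: [0.8, 0.3, -2.1]
width: 48.1
gripper_force: 6.0
```

Emit:
arm_command(
  series=[56.5,0,0,0,0,50,0,0,0,0,46,0,0,0,0,42,0,0,0,0,42,0,0,0,0],
)

```text
clock: 14.13
eef_pos: [593.5, -215.3, 72.1]
tool_rot: [-3.141, 0.001, -3.126]
force: [-0.0, 0.5, -0.9]
width: 36.2
gripper_force: 12.8
```

Emit:
arm_command(
  series=[42,0,0,-0.5,0,42,0,0,-2,0,42,0,0,-5,0,42,0,0,-8,0,42,0,0,-8,0],
)

```text
clock: 14.55
eef_pos: [597.0, -216.4, 157.8]
tool_rot: [-3.138, 0.011, -3.126]
force: [1.4, 0.2, -1.3]
width: 35.8
gripper_force: 12.8
```

Emit:
arm_command(
  series=[42,0.2,4,0,0,42,0.5,8,0,0,42,0.7,12,0,0,42,0.7,16,0,0,42,0.7,17.5,0,0],
)

```text
clock: 14.97
eef_pos: [582.9, -32.0, 151.8]
tool_rot: [3.137, 0.0, -3.118]
force: [-0.2, 2.1, -2.0]
width: 36.2
gripper_force: 12.8
```

Emit:
arm_command(
  series=[38,0,0,0,0,38,0,0,0,0,38,0,0,0,0,38,0,0,0,0,38,0,0,0,0],
)

```text
clock: 15.38
eef_pos: [583.2, -42.3, 151.3]
tool_rot: [-3.141, -0.0, -3.129]
force: [-0.5, 0.0, -0.6]
width: 33.1
gripper_force: 13.4
```

Run:
```python
from h import *
s=st();im,d,m=snap(save="w7");W,u,v=cloud(d,m);tool(W,s);ring(W,(584,2.5),r=22,name="yellow");ring(W,(592,-214),20,28,r=30,name="white")
im,d,m=snap("top",save="t7");W,u,v=cloud(d,m)
for n,xy in dict(white=(592,-214),yellow=(583,3),orange=(512,140),blue=(433,134)).items(): ring(W,xy,zlo=16,zhi=31,name=n)
```

```text
15.3833 [583.2 -42.3 151.3] [-3.141 -0.    -3.129] [-0.5  0.  -0.6] 33.1 13.443559259176254 0.005
tool: spine top 191.5 origin z 85.5 d tcp 65.8 spine xy [-0.3 -0.1] wings x -6.2 73.4 y -0.1
yellow 492 circ [583.7   1.5] 13.9 rect [583.5   1.3] [27.  26.8] z 21.1
white 510 circ [ 593.6 -215.8] 14.3 rect [ 593.2 -215.6] [27.  27.1] z 25.2
white 43 circ [ 594.4 -213.6] 13.7 rect [ 594.4 -213.6] [26.6 23.7] z 29.5
yellow few 0
orange 48 circ [513.7 142.7] 13.8 rect [513.5 142.7] [26.3 24.5] z 26.0
blue 38 circ [433.8 136.3] 13.2 rect [433.  136.5] [23.6 21.3] z 25.2
```

White stands in the green tray. Yellow measured at (583.6, 1.4), picking it next.

Emit:
arm_command(
  series=[38,-0.1,2,0,0,38,-0.1,4.4,0,0,38,-0.1,4.4,1,0,38,-0.1,4.4,3,0,38,-0.1,4.4,4,0],
)

```text
clock: 15.9
eef_pos: [582.8, 3.7, 109.9]
tool_rot: [-3.142, -0.002, -3.125]
force: [-0.0, -0.3, -0.8]
width: 32.5
gripper_force: 13.4
```

Emit:
arm_command(
  series=[38,0,0,0,0,38,0,0,1,0,38,0,0,3,0,38,0,0,4.1,0,38,0,0,4.1,0],
)

```text
clock: 16.32
eef_pos: [581.8, 3.3, 68.1]
tool_rot: [-3.141, -0.004, -3.126]
force: [0.4, 0.1, -1.1]
width: 32.9
gripper_force: 13.4
```

Emit:
arm_command(
  series=[38,0,0,0,0,44,0,0,0,0,50,0,0,0,0,56.5,0,0,0,0,56.5,0,0,0,0],
)

```text
clock: 16.73
eef_pos: [583.9, 3.8, 70.9]
tool_rot: [3.142, 0.001, -3.126]
force: [-0.2, -1.0, -2.2]
width: 48.3
gripper_force: 5.9
```

Emit:
arm_command(
  series=[56.5,0,0,0,0,56.5,0,0,-1,0,56.5,0,0,-4,0,56.5,0,0,-7,0,56.5,0,0,-9,0],
)

```text
clock: 17.15
eef_pos: [584.5, 3.9, 163.4]
tool_rot: [3.141, 0.003, -3.126]
force: [0.8, -0.0, -2.1]
width: 48.0
gripper_force: 5.9
```

Emit:
arm_command(
  series=[56.5,0,0,0,0,56.5,0,0,0,0,56.5,0,0,0,0,56.5,0,0,0,0,56.5,0,0,0,0],
)

```text
clock: 17.57
eef_pos: [582.6, 3.7, 159.0]
tool_rot: [-3.142, -0.003, -3.126]
force: [0.4, 0.5, -2.0]
width: 48.7
gripper_force: 5.9
```

Run:
```python
from h import *
s=st();im,d,m=snap(save="w8");W,u,v=cloud(d,m);tool(W,s);held(W,s);blobs(im,"yellow",20,m,60)
```

```text
17.5667 [582.6   3.7 159. ] [-3.142e+00 -3.000e-03 -3.126e+00] [ 0.4  0.5 -2. ] 48.7 5.867038294672966 0.004
tool: spine top 201.6 origin z 95.6 d tcp 63.4 spine xy [-0.3 -0.1] wings x -5.9 74.4 y -0.4
held 108 xmin -14.3 ymid -0.7 ztop -42.84321919495342
yellow [239, 298, 23, 24] 143.0 [250.9 309.7] [709.1 -25.1]
yellow [292, 214, 7, 25] 69.5 [294.6 226.4] [610.4  19.9]
yellow [259, 213, 8, 32] 124.0 [263.2 231.1] [616.  -11.6]
```

Emit:
arm_command(
  series=[56.5,-2,3,0,0,56.5,-4,7,0,0,56.5,-6,10,0,0,56.5,-7.5,12.5,0,0,56.5,-7.8,13.2,0,0],
)

```text
clock: 18.03
eef_pos: [660.8, 144.7, 159.3]
tool_rot: [3.136, 0.001, -3.119]
force: [-0.6, 0.4, -1.3]
width: 48.5
gripper_force: 5.9
```

Emit:
arm_command(
  series=[56.5,0,0,1,0,56.5,0,0,2,0,56.5,0,0,3,0,56.5,0,0,3.5,0,56.5,0,0,3.5,0],
)

```text
clock: 18.45
eef_pos: [657.6, 134.6, 122.9]
tool_rot: [-3.14, -0.004, -3.128]
force: [-0.7, 1.2, -1.6]
width: 48.7
gripper_force: 5.9
```

Emit:
arm_command(
  series=[56.5,0,0,0,0,56.5,0,0,0,0,56.5,0,0,0,0,56.5,0,0,0,0,56.5,0,0,0,0],
)

```text
clock: 18.87
eef_pos: [659.7, 137.1, 125.8]
tool_rot: [3.141, 0.001, -3.126]
force: [-0.2, -0.0, -1.4]
width: 48.5
gripper_force: 5.9
```

Run:
```python
from h import *
s=st();im,d,m=snap();W,u,v=cloud(d,m);tool(W,s);held(W,s);gauge(W)
```

```text
18.8667 [659.7 137.1 125.8] [ 3.141e+00  1.000e-03 -3.126e+00] [-0.2 -0.  -1.4] 48.5 5.863878205418587 0.003
tool: spine top 168.0 origin z 62.0 d tcp 63.8 spine xy [0.1 0.3] wings x -5.4 76.4 y 0.4
held 96 xmin -15.5 ymid -0.9 ztop -42.725749227280986
base 2177 ((658.216552734375, 137.29440307617188), (60.15339660644531, 59.453041076660156), 76.01241302490234) 11.297985196293563
```

Emit:
arm_command(
  series=[56.5,0.1,0,0.5,0,56.5,0.1,0,1,0,56.5,0.1,0,1.5,0,56.5,0.1,0,2,0,56.5,0.1,0,2.3,0],
)

```text
clock: 19.33
eef_pos: [658.3, 137.1, 101.3]
tool_rot: [3.142, -0.0, -3.126]
force: [0.8, 1.0, -1.4]
width: 48.4
gripper_force: 5.9
```

Emit:
arm_command(
  series=[56.5,0,0,0.1,0,56.5,0,0,0.2,0,56.5,0,0,0.3,0,56.5,0,0,0.4,0,56.5,0,0,0.6,0],
)

```text
clock: 19.75
eef_pos: [658.7, 137.0, 96.6]
tool_rot: [3.141, 0.001, -3.126]
force: [-0.9, 0.2, -1.7]
width: 48.4
gripper_force: 5.9
```

Emit:
arm_command(
  series=[56.5,0,0,0,0,56.5,0,0,0,0,56.5,0,0,0,0,56.5,0,0,0,0,56.5,0,0,0,0],
)

```text
clock: 20.17
eef_pos: [658.4, 137.0, 96.3]
tool_rot: [3.142, 0.0, -3.126]
force: [-0.1, 0.9, -2.1]
width: 48.3
gripper_force: 5.9
```

Run:
```python
from h import *
s=st();im,d,m=snap();W,u,v=cloud(d,m);tool(W,s);held(W,s);held(W,s,40)
```

```text
20.1667 [658.4 137.   96.3] [ 3.142  0.    -3.126] [-0.1  0.9 -2.1] 48.3 5.855472832918167 0.003
tool: spine top 138.5 origin z 32.5 d tcp 63.8 spine xy [-0.2  0.4] wings x -5.7 74.6 y 0.9
held 91 xmin -14.6 ymid -0.4 ztop -42.30566239945581
held 61 xmin -8.0 ymid -0.0 ztop -38.80566239945581
```

Emit:
arm_command(
  series=[56.5,0,0,0.1,0,56.5,0,0,0.2,0,56.5,0,0,0.3,0,56.5,0,0,0.3,0,56.5,0,0,0.3,0],
)

```text
clock: 20.63
eef_pos: [658.4, 137.0, 93.1]
tool_rot: [3.142, -0.0, -3.126]
force: [0.4, -0.3, -2.3]
width: 48.5
gripper_force: 5.9
```

Emit:
arm_command(
  series=[56.5,0,0,0.1,0,56.5,0,0,0.2,0,56.5,0,0,0.2,0,56.5,0,0,0.2,0,56.5,0,0,0.2,0],
)

```text
clock: 21.05
eef_pos: [658.3, 137.0, 91.2]
tool_rot: [3.142, -0.0, -3.126]
force: [-0.4, 0.2, -2.1]
width: 48.4
gripper_force: 5.9
```

Run:
```python
from h import *
s=st();im,d,m=snap();W,u,v=cloud(d,m);tool(W,s);held(W,s)
```

```text
21.05 [658.3 137.   91.2] [ 3.142 -0.    -3.126] [-0.4  0.2 -2.1] 48.4 5.854080766439438 0.002
tool: spine top 133.4 origin z 27.4 d tcp 63.8 spine xy [0.  0.3] wings x -5.8 74.7 y -0.1
held 85 xmin -13.9 ymid -0.5 ztop -42.28915305882605
```

Yellow also goes down freely, with its underside past the cone and no force. Finishing to the base.

Emit:
arm_command(
  series=[56.5,0,0,0.3,0,56.5,0,0,0.6,0,56.5,0,0,0.9,0,56.5,0,0,0.9,0,56.5,0,0,0.9,0],
)

```text
clock: 21.52
eef_pos: [658.2, 136.9, 81.9]
tool_rot: [-3.142, -0.001, -3.126]
force: [0.6, 0.1, -2.0]
width: 48.2
gripper_force: 5.9
```

Emit:
arm_command(
  series=[56.5,0,0,0.05,0,56.5,0,0,0.1,0,56.5,0,0,0.15,0,56.5,0,0,0.2,0,56.5,0,0,0.2,0],
)

```text
clock: 21.93
eef_pos: [658.8, 137.1, 81.2]
tool_rot: [3.141, 0.001, -3.126]
force: [-0.4, 0.4, 5.0]
width: 47.8
gripper_force: 6.0
```

Run:
```python
from h import *
s=st();im,d,m=snap();W,u,v=cloud(d,m);tool(W,s)
k=cv2.inRange(cv2.cvtColor(im,cv2.COLOR_RGB2HSV),*COL["yellow"])>0
P=W[k&(np.hypot(W[...,0]-658,W[...,1]-137)<25)];print(len(P),np.percentile(P,[2,50,98],axis=0).round(1))
```

```text
21.9333 [658.8 137.1  81.2] [ 3.141e+00  1.000e-03 -3.126e+00] [-0.4  0.4  5. ] 47.8 5.992118865251541 0.002
tool: spine top 123.6 origin z 17.6 d tcp 63.5 spine xy [-0.1 -0. ] wings x -5.6 75.4 y -0.1
249 [[647.1 123.5  17.7]
 [653.7 127.   31.1]
 [664.7 150.6  32.8]]
```

Yellow is at the base (top 32 mm, light contact), so it fits and goes to the green tray.

Emit:
arm_command(
  series=[56.5,0,0,-1,0,56.5,0,0,-3,0,56.5,0,0,-5,0,56.5,0,0,-7,0,56.5,0.5,-1,-7,0],
)

```text
clock: 22.4
eef_pos: [656.6, 130.3, 154.7]
tool_rot: [3.138, 0.008, -3.123]
force: [1.5, 2.0, 0.0]
width: 48.5
gripper_force: 5.9
```

Emit:
arm_command(
  series=[56.5,0.5,-3,0,0,56.5,1,-7,0,0,56.5,2,-11,0,0,56.5,3,-15,0,0,56.5,4,-19,0,0],
)

```text
clock: 22.82
eef_pos: [614.6, -66.2, 149.4]
tool_rot: [-3.141, -0.002, -3.126]
force: [0.7, -0.6, -1.3]
width: 48.2
gripper_force: 5.9
```

Emit:
arm_command(
  series=[56.5,0.6,-4,0,0,56.5,1.2,-8,0,0,56.5,1.8,-12,0,0,56.5,2.5,-16,0,0,56.5,2.8,-19.4,0,0],
)

```text
clock: 23.23
eef_pos: [588.5, -262.3, 149.4]
tool_rot: [-3.141, -0.003, -3.128]
force: [-0.5, -0.5, -2.0]
width: 48.1
gripper_force: 5.9
```

Emit:
arm_command(
  series=[56.5,0,0,0,0,56.5,0,0,0,0,56.5,0,0,0,0,56.5,0,0,0,0,56.5,0,0,0,0],
)

```text
clock: 23.65
eef_pos: [591.9, -256.0, 150.0]
tool_rot: [3.14, -0.0, -3.123]
force: [0.9, 0.6, -2.1]
width: 47.8
gripper_force: 5.9
```

Emit:
arm_command(
  series=[56.5,0,0,3,0,56.5,0,0,6,0,56.5,0,0,7,0,56.5,0,0,7.6,0,56.5,0,0,7.6,0],
)

```text
clock: 24.07
eef_pos: [591.8, -257.3, 73.8]
tool_rot: [3.141, -0.001, -3.124]
force: [0.0, -0.5, -1.8]
width: 47.7
gripper_force: 5.9
```

Emit:
arm_command(
  series=[56.5,0,0,0,0,50,0,0,0,0,46,0,0,0,0,42,0,0,0,0,42,0,0,0,0],
)

```text
clock: 24.48
eef_pos: [592.1, -258.4, 75.1]
tool_rot: [-3.141, 0.001, -3.126]
force: [0.5, -0.7, -2.1]
width: 36.2
gripper_force: 12.8
```

Emit:
arm_command(
  series=[42,0,0,-0.5,0,42,0,0,-2,0,42,0,0,-5,0,42,0,0,-7.5,0,42,0,0,-7.5,0],
)

```text
clock: 24.9
eef_pos: [595.3, -259.5, 155.2]
tool_rot: [-3.138, 0.009, -3.126]
force: [2.3, -0.2, -0.6]
width: 36.3
gripper_force: 12.8
```

Emit:
arm_command(
  series=[42,0.5,4,0,0,42,1.5,8,0,0,42,2.5,12,0,0,42,3.5,15.5,0,0,42,4.5,19,0,0],
)

```text
clock: 25.32
eef_pos: [542.8, -67.0, 149.5]
tool_rot: [3.141, 0.0, -3.125]
force: [1.3, 0.6, -1.6]
width: 36.0
gripper_force: 12.8
```

Emit:
arm_command(
  series=[40,1,4,0,0,38,2,8,0,0,38,2.8,12,0,0,38,2.9,15,0,0,38,2.9,16.4,0,0],
)

```text
clock: 25.73
eef_pos: [510.9, 100.6, 149.7]
tool_rot: [3.139, 0.0, -3.119]
force: [-0.5, -0.4, -0.8]
width: 32.6
gripper_force: 13.4
```

Emit:
arm_command(
  series=[38,0,0,0,0,38,0,0,0,0,38,0,0,0,0,38,0,0,0,0,38,0,0,0,0],
)

```text
clock: 26.15
eef_pos: [512.2, 92.9, 149.2]
tool_rot: [-3.141, -0.0, -3.128]
force: [-0.7, 0.2, -1.6]
width: 32.4
gripper_force: 13.4
```

```bash
cat > look.py <<'E'
from h import *
s=st();im,d,m=snap();W,u,v=cloud(d,m);tool(W,s)
for c in("orange","blue","purple"):
    for b in blobs(im,c,20,m,150): 
        if b[2][0]<640: ring(W,b[2][:2],15,26,r=24,name=c)
im,d,m=snap("top",save=f"t{int(s['clock'])}");W,u,v=cloud(d,m)
for c in("white","yellow","orange","blue","purple"):
    for b in blobs(im,c,20,m,12,False):
        if 380<b[2][0]<640 and -400<b[2][1]<230: print("top",c,b[1],b[2].round(1)); ring(W,b[2][:2],14,31,name="  ")
E
python3 look.py
```

```text
26.15 [512.2  92.9 149.2] [-3.141 -0.    -3.128] [-0.7  0.2 -1.6] 32.4 13.439731746912003 0.006
tool: spine top 189.2 origin z 83.2 d tcp 66.0 spine xy [-0.6 -0. ] wings x -6.6 72.8 y 0.1
orange [315, 185, 30, 31] 675.5 [328.9 200. ] [509.9 139.7]
orange 582 circ [512.4 140.6] 13.8 rect [512.1 140.7] [26.3 27.4] z 21.6
blue [234, 338, 11, 25] 196.0 [238.5 349.7] [684.9  49.9]
blue [306, 244, 16, 79] 592.0 [312.5 278.8] [594.  128.3]
blue [237, 244, 15, 80] 567.0 [244.9 281.2] [597.8  58.9]
blue [311, 97, 33, 34] 817.0 [327.  113.5] [432.8 133.1]
blue few 0
blue few 0
blue 734 circ [433.4 133.8] 14.0 rect [433.3 133.8] [26.4 26.9] z 21.7
top white (223.8095238095238, 209.75) [489.9 115.3  20. ]
   few 0
top white (322.3939393939394, 181.64393939393938) [ 592.9 -213.5   20. ]
   57 circ [ 589.3 -216.9] 19.2 rect [ 590.1 -215.9] [35.5 24.9] z 28.6
top yellow (328.5960784313725, 187.40392156862742) [ 573.9 -234.6   20. ]
   53 circ [ 577.3 -229.7] 17.7 rect [ 577.9 -231.8] [33.1 26.1] z 27.5
top blue (217.84313725490196, 226.7941176470588) [432.  133.4  20. ]
   46 circ [433.6 134.7] 13.5 rect [433.2 134.6] [24.  24.1] z 26.0
```

Yellow is now at about (574,-235) in the green tray, not the (592,-258) where I released it. It may have been the announced knock. It is still inside the limits, and I'll check it from close by later. Now orange.

Emit:
arm_command(
  series=[38,-0.1,2,0,0,38,-0.1,4.65,0,0,38,-0.1,4.65,1,0,38,-0.1,4.65,3,0,38,-0.1,4.65,4,0],
)

```text
clock: 26.67
eef_pos: [511.7, 141.0, 107.9]
tool_rot: [-3.141, -0.001, -3.125]
force: [-0.3, -0.5, -1.6]
width: 33.3
gripper_force: 13.4
```

Emit:
arm_command(
  series=[38,0,0,0,0,38,0,0,1,0,38,0,0,3,0,38,0,0,3.9,0,38,0,0,3.9,0],
)

```text
clock: 27.08
eef_pos: [511.1, 140.4, 68.7]
tool_rot: [-3.141, -0.003, -3.126]
force: [0.7, 0.3, -0.3]
width: 32.9
gripper_force: 13.4
```

Emit:
arm_command(
  series=[38,0,0,0,0,44,0,0,0,0,50,0,0,0,0,56.5,0,0,0,0,56.5,0,0,0,0],
)

```text
clock: 27.5
eef_pos: [512.7, 141.3, 70.9]
tool_rot: [3.141, 0.001, -3.126]
force: [0.9, 0.5, -2.8]
width: 48.1
gripper_force: 6.0
```

Emit:
arm_command(
  series=[56.5,0,0,0,0,56.5,0,0,-1,0,56.5,0,0,-4,0,56.5,0,0,-7,0,56.5,0,0,-9,0],
)

```text
clock: 27.92
eef_pos: [513.1, 141.4, 163.2]
tool_rot: [3.141, 0.003, -3.126]
force: [1.4, 0.2, -1.8]
width: 48.5
gripper_force: 6.0
```

Emit:
arm_command(
  series=[56.5,0,0,0,0,56.5,0,0,0,0,56.5,0,0,0,0,56.5,0,0,0,0,56.5,0,0,0,0],
)

```text
clock: 28.33
eef_pos: [511.4, 140.9, 159.1]
tool_rot: [-3.141, -0.003, -3.126]
force: [-0.2, 0.1, -1.4]
width: 48.2
gripper_force: 6.0
```

```bash
cat > hold.py <<'E'
from h import *
import sys
c=sys.argv[1]
s=st();im,d,m=snap(save=f"h{int(s['clock']*10)}");W,u,v=cloud(d,m);tool(W,s);x,y,z=s["eef_pos"]
k=cv2.inRange(cv2.cvtColor(im,cv2.COLOR_RGB2HSV),*COL[c])>0
P=W[k&(np.hypot(W[...,0]-x,W[...,1]-y)<26)&(W[...,2]<z-30)]
if len(P): print(c,len(P),"rel TCP",(np.percentile(P,[2,50,98],axis=0)-[x,y,z]).round(1).tolist())
else: print("no",c)
E
python3 hold.py orange
```

```text
28.3333 [511.4 140.9 159.1] [-3.141e+00 -3.000e-03 -3.126e+00] [-0.2  0.1 -1.4] 48.2 5.981790125370026 0.006
tool: spine top 201.4 origin z 95.4 d tcp 63.7 spine xy [-0.5 -0. ] wings x -6.0 73.8 y 0.2
orange 268 rel TCP [[-10.5, -13.1, -62.1], [-2.7, -9.6, -50.3], [7.3, 13.3, -48.9]]
```

Emit:
arm_command(
  series=[56.5,-3,-0.2,0,0,56.5,-6.5,-0.3,0,0,56.5,-10,-0.5,0,0,56.5,-13,-0.6,0,0,56.5,-14.7,-0.6,0,0],
)

```text
clock: 28.8
eef_pos: [662.6, 136.4, 159.2]
tool_rot: [-3.141, 0.002, -3.127]
force: [0.3, 0.3, -1.4]
width: 48.4
gripper_force: 6.0
```

Emit:
arm_command(
  series=[56.5,0,0,1,0,56.5,0,0,2,0,56.5,0,0,3,0,56.5,0,0,3.3,0,56.5,0,0,3.3,0],
)

```text
clock: 29.22
eef_pos: [657.1, 137.5, 125.4]
tool_rot: [-3.141, -0.004, -3.125]
force: [0.2, 0.3, -1.4]
width: 48.0
gripper_force: 6.0
```

Emit:
arm_command(
  series=[56.5,0,0,0,0,56.5,0,0,0,0,56.5,0,0,0,0,56.5,0,0,0,0,56.5,0,0,0,0],
)

```text
clock: 29.63
eef_pos: [659.6, 137.5, 127.8]
tool_rot: [3.141, 0.001, -3.126]
force: [-0.5, 0.0, -1.7]
width: 48.2
gripper_force: 6.0
```

```bash
python3 hold.py orange
```

```text
29.6333 [659.6 137.5 127.8] [ 3.141e+00  1.000e-03 -3.126e+00] [-0.5  0.  -1.7] 48.2 5.977406948804855 0.006
tool: spine top 169.8 origin z 63.8 d tcp 64.0 spine xy [ 1.1 -0. ] wings x -5.9 77.0 y 0.2
orange 272 rel TCP [[-14.0, -13.7, -63.6], [-6.8, -9.5, -50.7], [4.0, 13.2, -49.1]]
```

Emit:
arm_command(
  series=[56.5,0.1,-0.05,0.5,0,56.5,0.1,-0.05,1,0,56.5,0.1,-0.05,1.5,0,56.5,0.1,-0.05,1.9,0,56.5,0.1,-0.05,2.1,0],
)

```text
clock: 30.1
eef_pos: [658.8, 137.0, 106.5]
tool_rot: [3.142, 0.001, -3.126]
force: [-1.0, -0.1, 7.2]
width: 48.7
gripper_force: 6.1
```

Emit:
arm_command(
  series=[56.5,0,0,0.1,0,56.5,0,0,0.2,0,56.5,0,0,0.3,0,56.5,0,0,0.4,0,56.5,0,0,0.5,0],
)

```text
clock: 30.52
eef_pos: [659.2, 137.0, 102.2]
tool_rot: [3.141, 0.002, -3.126]
force: [-1.8, -0.0, 5.9]
width: 48.3
gripper_force: 5.9
```

Emit:
arm_command(
  series=[56.5,0,0,0.1,0,56.5,0,0,0.1,0,56.5,0,0,0.1,0,56.5,0,0,0.1,0,56.5,0,0,0.1,0],
)

```text
clock: 30.93
eef_pos: [658.9, 137.0, 100.8]
tool_rot: [3.141, 0.001, -3.126]
force: [-0.3, -0.6, 4.8]
width: 48.2
gripper_force: 5.9
```

```bash
python3 hold.py orange
```

```text
30.9333 [658.9 137.  100.8] [ 3.141e+00  1.000e-03 -3.126e+00] [-0.3 -0.6  4.8] 48.2 5.922616347670555 0.002
tool: spine top 143.3 origin z 37.3 d tcp 63.5 spine xy [ 1.9 -0.3] wings x -4.6 82.2 y 0.4
orange 302 rel TCP [[-19.0, -13.8, -48.2], [-11.0, -9.8, -42.4], [-2.3, 12.5, -39.8]]
```

```bash
ls -t pics | head -2
python3 - <<'E'
import cv2,glob,os
f=max(glob.glob("pics/h*.png"),key=os.path.getmtime);im=cv2.imread(f)
a=cv2.resize(im[150:340,190:370],None,fx=3,fy=3,interpolation=cv2.INTER_CUBIC)
cv2.imwrite("pics/hc.png",a)
E
```

```text
h309.png
h296.png
```

View pics/hc.png

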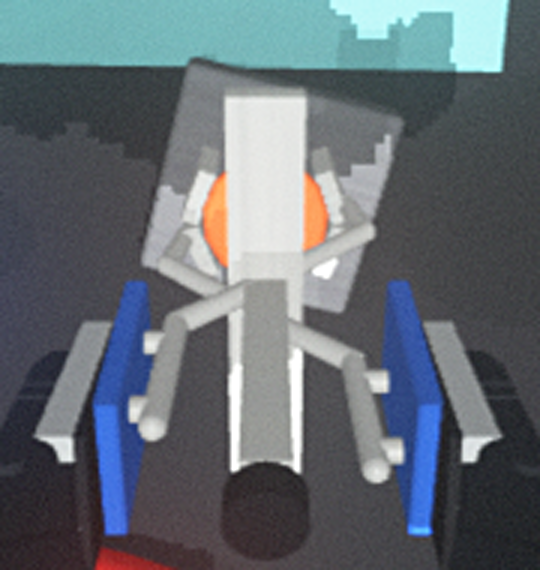

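The tool has pitched in the pads, most likely from the x swing, so the tips sit about 4 mm towards the robot. This contact therefore proves nothing. I'm lifting off to realign.

Emit:
arm_command(
  series=[56.5,0,0,-0.5,0,56.5,0,0,-1,0,56.5,0,0,-1.5,0,56.5,0,0,-2,0,56.5,0,0,-2,0],
)

```text
clock: 31.4
eef_pos: [659.1, 137.2, 121.5]
tool_rot: [3.141, 0.002, -3.126]
force: [0.3, 0.1, -0.7]
width: 48.4
gripper_force: 5.8
```

Emit:
arm_command(
  series=[56.5,0,0,0,0,56.5,0,0,0,0,56.5,0,0,0,0,56.5,0,0,0,0,56.5,0,0,0,0],
)

```text
clock: 31.82
eef_pos: [658.2, 137.0, 120.0]
tool_rot: [-3.142, -0.0, -3.126]
force: [-0.5, -0.2, -3.0]
width: 48.2
gripper_force: 5.8
```

```bash
cat > tilt.py <<'E'
from h import *
import sys
c=sys.argv[1] if len(sys.argv)>1 else None
s=st();im,d,m=snap();W,u,v=cloud(d,m);x,y,z=s["eef_pos"]
A=(abs(W[...,0]-x)<16)&(abs(W[...,1]-y)<4.0)
# spine front edge profile: min x in height bins
H=[];X=[]
for lo in range(-14,40,3):
    P=W[A&(W[...,2]>z+lo)&(W[...,2]<z+lo+3)]
    if len(P)>8: H.append(lo+1.5);X.append(np.percentile(P[:,0],10)-x)
H=np.array(H);X=np.array(X);ok=(X<-2)&(X>-14);p=np.polyfit(H[ok],X[ok],1);print("front edge",np.round(X,1),"slope",p.round(3),"axis at tips (z-60) x",(p[1]+6-56*p[0]).round(1))
if c:
    k=cv2.inRange(cv2.cvtColor(im,cv2.COLOR_RGB2HSV),*COL[c])>0
    P=W[k&(np.hypot(W[...,0]-x,W[...,1]-y)<30)&(W[...,2]<z-30)]; top=np.percentile(P[:,2],90)
    P=P[P[:,2]>top-3]; 
    # ring: fit circle radius 14 to outer points
    from scipy.optimize import least_squares
    Q=cv2.convexHull(P[:,:2].astype(np.float32))[:,0].astype(float)
    r=least_squares(lambda q:np.hypot(Q[:,0]-q[0],Q[:,1]-q[1])-14,[x-3,y],loss="soft_l1")
    print(c,len(P),"top",(top-z).round(1),"bottom z",(top-20).round(1),"centre",r.x.round(1),"rel TCP",(r.x-[x,y]).round(1),"cost",round(r.cost,1),"xmin",(P[:,0].min()-x).round(1),"y",P[:,1].min().round(1),P[:,1].max().round(1))
E
python3 tilt.py orange
```

```text
31.8167 [658.2 137.  120. ] [-3.142 -0.    -3.126] [-0.5 -0.2 -3. ] 48.2 5.804191678762436 0.002
front edge [-15.1  -9.   -8.7  -8.5  -8.2  -7.9  -7.6  -7.4  -7.1  -6.7  -6.4  -6.2
  -6.1  -5.6  -5.2  -5.1  -4.7  -4.1] slope [ 0.097 -8.143] axis at tips (z-60) x -7.6
orange 252 top -41.0 bottom z 59.0 centre [648.7 136.5] rel TCP [-9.5 -0.5] cost 6.8 xmin -18.1 y 123.0 150.0
```

Emit:
arm_command(
  series=[56.5,-0.3,0,0,0,56.5,-0.75,0,0,0,56.5,-0.75,0,0.2,0,56.5,-0.75,0,0.5,0,56.5,-0.75,0,0.8,0],
)

```text
clock: 32.28
eef_pos: [665.8, 137.1, 111.9]
tool_rot: [-3.142, -0.0, -3.126]
force: [0.1, 0.7, -2.8]
width: 48.3
gripper_force: 5.8
```

Emit:
arm_command(
  series=[56.5,0,0,0.3,0,56.5,0,0,0.6,0,56.5,0,0,0.9,0,56.5,0,0,1.2,0,56.5,0,0,1.4,0],
)

```text
clock: 32.7
eef_pos: [665.5, 137.2, 97.9]
tool_rot: [3.142, -0.001, -3.126]
force: [-0.8, 0.9, -0.6]
width: 48.3
gripper_force: 5.8
```

Emit:
arm_command(
  series=[56.5,0,0,0.1,0,56.5,0,0,0.2,0,56.5,0,0,0.2,0,56.5,0,0,0.2,0,56.5,0,0,0.2,0],
)

```text
clock: 33.12
eef_pos: [666.0, 137.2, 96.5]
tool_rot: [3.141, 0.0, -3.126]
force: [-0.9, 1.3, 0.2]
width: 48.3
gripper_force: 5.8
```

```bash
python3 tilt.py orange
```

```text
33.1167 [666.  137.2  96.5] [ 3.141  0.    -3.126] [-0.9  1.3  0.2] 48.3 5.834444537758827 0.003
front edge [-15.3  -9.9  -9.5  -9.   -8.7  -8.2  -7.9  -7.5  -7.1  -6.6  -6.2  -5.8
  -5.5  -5.1  -4.6  -4.5  -3.9  -3.2] slope [ 0.134 -8.607] axis at tips (z-60) x -10.1
orange 263 top -40.6 bottom z 35.9 centre [654.4 137.6] rel TCP [-11.6   0.4] cost 2.8 xmin -20.3 y 124.0 150.9
```

The sleeve is engaged on the cone. I'll use the pin to right the tool by drawing the TCP back over it.

Emit:
arm_command(
  series=[56.5,0.2,0,0,0,56.5,0.4,0,0,0,56.5,0.6,0,0,0,56.5,0.8,0,0,0,56.5,0.9,0,0,0],
)

```text
clock: 33.58
eef_pos: [656.8, 137.0, 96.5]
tool_rot: [3.142, 0.0, -3.126]
force: [0.2, 0.8, -0.3]
width: 48.3
gripper_force: 5.9
```

Emit:
arm_command(
  series=[56.5,0,0,0,0,56.5,0,0,0,0,56.5,0,0,0,0,56.5,0,0,0,0,56.5,0,0,0,0],
)

```text
clock: 34.0
eef_pos: [656.9, 137.0, 96.4]
tool_rot: [3.142, -0.0, -3.126]
force: [0.7, 0.1, 1.0]
width: 48.2
gripper_force: 6.0
```

```bash
python3 tilt.py orange
```

```text
34.0 [656.9 137.   96.4] [ 3.142 -0.    -3.126] [0.7 0.1 1. ] 48.2 5.966081544756889 0.003
front edge [-15.   -7.   -7.   -7.1  -7.   -6.8  -6.9  -6.9  -7.1  -6.9  -6.9  -6.9
  -6.9  -6.9  -6.9  -6.9  -6.8  -6.6] slope [ 4.000e-03 -6.977e+00] axis at tips (z-60) x -1.2
orange 221 top -40.7 bottom z 35.6 centre [654.  137.3] rel TCP [-2.9  0.3] cost 5.2 xmin -12.4 y 123.8 150.4
```

Upright again. Now centred over the pin, I press gently and see whether it drops.

Emit:
arm_command(
  series=[56.5,-0.1,0,0,0,56.5,-0.1,0,0.1,0,56.5,-0.1,0,0.2,0,56.5,-0.1,0,0.2,0,56.5,-0.1,0,0.2,0],
)

```text
clock: 34.47
eef_pos: [658.2, 137.1, 94.6]
tool_rot: [3.141, 0.001, -3.126]
force: [0.0, -0.1, 5.2]
width: 48.7
gripper_force: 6.1
```

Emit:
arm_command(
  series=[56.5,0,0,0.1,0,56.5,0,0,0.1,0,56.5,0,0,0.2,0,56.5,0,0,0.2,0,56.5,0,0,0.2,0],
)

```text
clock: 34.88
eef_pos: [658.5, 137.1, 92.9]
tool_rot: [3.141, 0.001, -3.126]
force: [0.4, 0.3, 5.7]
width: 48.5
gripper_force: 6.2
```

```bash
python3 tilt.py orange
```

```text
34.8833 [658.5 137.1  92.9] [ 3.141e+00  1.000e-03 -3.126e+00] [0.4 0.3 5.7] 48.5 6.210855692625046 0.001
front edge [-14.9  -7.   -6.9  -6.9  -7.   -7.1  -7.   -7.   -7.   -6.9  -6.9  -6.9
  -6.9  -7.1  -6.9  -6.9  -6.9  -6.6] slope [ 4.000e-03 -6.998e+00] axis at tips (z-60) x -1.2
orange 261 top -37.9 bottom z 35.0 centre [655.4 137.4] rel TCP [-3.2  0.3] cost 3.9 xmin -13.2 y 124.0 150.9
```

Orange stays at 35 mm while the tool goes lower, so it is stuck on the cone and has failed. It sits high in the tips, so I'll regrasp it lower on the cone before carrying it.

Emit:
arm_command(
  series=[56.5,0,0,-0.1,0,52,0,0,-0.2,0,48,0,0,-0.3,0,46,0,0,-0.3,0,46,0,0,-0.3,0],
)

```text
clock: 35.35
eef_pos: [657.2, 136.8, 94.7]
tool_rot: [-3.141, -0.002, -3.126]
force: [0.3, 0.6, -0.3]
width: 39.4
gripper_force: 12.0
```

Emit:
arm_command(
  series=[45,0,0,-0.2,0,45,0,0,-0.5,0,45,0,0,-0.8,0,45,0,0,-0.8,0,45,0,0,-0.8,0],
)

```text
clock: 35.77
eef_pos: [658.1, 137.0, 103.7]
tool_rot: [3.142, 0.001, -3.126]
force: [-0.5, 0.2, -1.3]
width: 38.9
gripper_force: 12.3
```

Emit:
arm_command(
  series=[50,0,0,0,0,53,0,0,0,0,56.5,0,0,0,0,56.5,0,0,0,0,56.5,0,0,0,0],
)

```text
clock: 36.18
eef_pos: [657.8, 136.9, 103.2]
tool_rot: [-3.142, -0.0, -3.126]
force: [0.0, -0.0, -1.9]
width: 48.2
gripper_force: 5.9
```

```bash
python3 tilt.py orange
```

```text
36.1833 [657.8 136.9 103.2] [-3.142 -0.    -3.126] [ 0.  -0.  -1.9] 48.2 5.906023755669594 0.002
front edge [-14.8  -7.   -6.8  -6.8  -6.9  -6.8  -7.   -7.1  -6.8  -7.   -6.9  -6.9
  -6.8  -6.9  -7.   -6.9  -6.9  -6.7] slope [ 1.000e-03 -6.915e+00] axis at tips (z-60) x -1.0
orange 220 top -46.5 bottom z 36.6 centre [655.9 137.2] rel TCP [-1.9  0.3] cost 1.3 xmin -12.4 y 123.4 150.7
```

Emit:
arm_command(
  series=[56.5,0,0,-0.5,0,56.5,0,0,-2,0,56.5,0,0,-4,0,56.5,0.3,-0.6,-5.5,0,56.5,1,-2,-5.5,0],
)

```text
clock: 36.65
eef_pos: [651.0, 119.8, 162.5]
tool_rot: [3.138, 0.008, -3.123]
force: [0.5, 0.7, -1.1]
width: 48.2
gripper_force: 5.9
```

Emit:
arm_command(
  series=[56.5,1,-2,0,0,56.5,2.5,-4.5,0,0,56.5,4.2,-7.5,0,0,56.5,6,-10.5,0,0,56.5,8,-13.5,0,0],
)

```text
clock: 37.07
eef_pos: [569.8, -21.2, 159.1]
tool_rot: [-3.141, 0.001, -3.125]
force: [1.1, -0.6, -1.7]
width: 48.1
gripper_force: 5.9
```

Emit:
arm_command(
  series=[56.5,1.8,-3,0,0,56.5,3.6,-6,0,0,56.5,5.3,-9,0,0,56.5,7,-12,0,0,56.5,8.4,-14.5,0,0],
)

```text
clock: 37.48
eef_pos: [486.9, -168.7, 159.1]
tool_rot: [-3.14, 0.0, -3.128]
force: [-0.3, -1.8, -1.7]
width: 48.1
gripper_force: 5.9
```

Emit:
arm_command(
  series=[56.5,1.2,-2,0,0,56.5,2,-3.5,0,0,56.5,2.6,-4.5,0,0,56.5,2.9,-4.9,0,0,56.5,2.9,-4.9,0,0],
)

```text
clock: 37.9
eef_pos: [460.0, -216.1, 158.7]
tool_rot: [-3.141, 0.0, -3.127]
force: [0.4, 1.4, -1.1]
width: 48.4
gripper_force: 5.9
```

Emit:
arm_command(
  series=[56.5,0,0,0,0,56.5,0,0,0,0,56.5,0,0,0,0,56.5,0,0,0,0,56.5,0,0,0,0],
)

```text
clock: 38.32
eef_pos: [460.9, -214.5, 158.2]
tool_rot: [3.141, 0.0, -3.124]
force: [0.7, -0.1, -1.3]
width: 48.2
gripper_force: 5.9
```

```bash
python3 tilt.py orange
python3 - <<'E'
from h import *
im,d,m=snap(save="w37");W,u,v=cloud(d,m);trays(im,W)
ring(W,(593,-215),18,28,r=15,name="white");ring(W,(574,-235),18,28,r=16,name="yellow")
for b in blobs(im,"yellow",24,m,60)+blobs(im,"white",24,m,100): pass
E
```

```text
38.3167 [ 460.9 -214.5  158.2] [ 3.141  0.    -3.124] [ 0.7 -0.1 -1.3] 48.2 5.906081199645996 0.006
front edge [-14.9  -7.   -6.9  -6.9  -6.9  -7.   -7.   -7.   -6.9  -6.9  -6.9  -6.9
  -6.9  -6.8  -7.   -6.8  -6.8  -6.6] slope [ 4.000e-03 -6.947e+00] axis at tips (z-60) x -1.2
orange 240 top -46.4 bottom z 91.8 centre [ 458.7 -214.3] rel TCP [-2.1  0.2] cost 1.1 xmin -12.5 y -228.1 -200.8
green 2818 ((595.0265502929688, -273.63189697265625), (180.71957397460938, 191.5275115966797), 28.99608039855957) [ 2.54561526  4.23692478 12.73308291]
red 4897 ((449.4648132324219, -266.18048095703125), (121.5455093383789, 210.71533203125), 6.3210601806640625) [ 2.25649137  4.00585961 12.80542676]
white few 0
yellow 352 circ [ 574.7 -236.7] 14.0 rect [ 573.8 -237.9] [24.  27.1] z 24.9
yellow [250, 296, 19, 15] 125.0 [257.6 302.2] [ 574.8 -235.7]
yellow [245, 282, 22, 18] 159.0 [256.7 287.8] [ 557.1 -236.5]
white [535, 337, 25, 42] 486.0 [551.1 362.5] [650.1 103.1]
white [0, 266, 59, 75] 3217.0 [ 27.8 300. ] [ 576.3 -482. ]
white [331, 257, 23, 34] 165.5 [340.3 268.1] [ 532.3 -150.2]
white [210, 257, 17, 24] 140.0 [218.7 266.2] [ 532.3 -275.5]
white [232, 184, 83, 119] 3917.0 [276.5 243.4] [ 505.7 -216.4]
white [329, 106, 47, 141] 2840.5 [347.1 173.9] [ 434.2 -151.6]
```

Emit:
arm_command(
  series=[56.5,0,0,3,0,56.5,0,0,6,0,56.5,0,0,8,0,56.5,0,0,8.5,0,56.5,0,0,8.5,0],
)

```text
clock: 38.83
eef_pos: [459.9, -214.7, 72.2]
tool_rot: [3.14, -0.002, -3.125]
force: [-0.2, 0.1, -1.6]
width: 48.2
gripper_force: 6.1
```

Emit:
arm_command(
  series=[56.5,0,0,0,0,50,0,0,0,0,46,0,0,0,0,42,0,0,0,0,42,0,0,0,0],
)

```text
clock: 39.25
eef_pos: [460.9, -215.5, 74.1]
tool_rot: [-3.141, 0.001, -3.126]
force: [0.8, 0.1, -0.8]
width: 36.2
gripper_force: 12.8
```

Emit:
arm_command(
  series=[42,0,0,-0.5,0,42,0,0,-2,0,42,0,0,-5,0,42,0,0,-7.5,0,42,0,0,-7.5,0],
)

```text
clock: 39.67
eef_pos: [463.4, -216.4, 152.9]
tool_rot: [-3.138, 0.008, -3.126]
force: [-0.2, 0.3, -1.6]
width: 36.3
gripper_force: 12.8
```

Emit:
arm_command(
  series=[42,0.2,2,0,0,42,0.5,5.5,0,0,42,0.8,9,0,0,42,1.1,12.5,0,0,42,1.4,16,0,0],
)

```text
clock: 40.08
eef_pos: [443.3, -54.1, 148.3]
tool_rot: [3.141, 0.0, -3.126]
force: [0.6, -0.6, -0.4]
width: 36.0
gripper_force: 12.8
```

Emit:
arm_command(
  series=[40,0.3,4,0,0,38,0.5,8,0,0,38,0.7,11,0,0,38,0.9,13,0,0,38,0.9,14.3,0,0],
)

```text
clock: 40.5
eef_pos: [431.7, 90.5, 148.3]
tool_rot: [3.141, -0.0, -3.121]
force: [0.3, -0.6, -1.7]
width: 33.0
gripper_force: 13.4
```

Emit:
arm_command(
  series=[38,0,0,0,0,38,0,0,0,0,38,0,0,0,0,38,0,0,0,0,38,0,0,0,0],
)

```text
clock: 40.92
eef_pos: [432.7, 86.0, 148.3]
tool_rot: [-3.141, -0.0, -3.128]
force: [-0.0, 0.0, -0.5]
width: 32.8
gripper_force: 13.4
```

```bash
python3 look.py; python3 tilt.py
```

```text
40.9167 [432.7  86.  148.3] [-3.141 -0.    -3.128] [-0.   0.  -0.5] 32.8 13.440594971179962 0.004
tool: spine top 188.4 origin z 82.4 d tcp 65.8 spine xy [-0.6 -0.3] wings x -6.0 73.9 y -0.4
blue [306, 244, 15, 80] 604.5 [312.4 279.1] [514.3 121.3]
blue [237, 243, 16, 80] 550.5 [244.8 280.5] [516.8  52.1]
blue [314, 185, 31, 32] 692.0 [328.7 200.1] [430.3 132.5]
blue few 0
blue few 0
blue 589 circ [432.7 133.7] 13.9 rect [432.6 133.9] [26.6 27.2] z 21.2
top white (322.3939393939394, 181.64393939393938) [ 592.9 -213.5   20. ]
   57 circ [ 589.8 -217.1] 19.6 rect [ 589.9 -216.2] [36.5 25.1] z 29.1
top yellow (328.5960784313725, 187.40392156862742) [ 573.9 -234.6   20. ]
   51 circ [ 577.7 -229.8] 17.9 rect [ 577.6 -231.6] [33.1 26.4] z 29.4
top orange (322.0, 221.05769230769232) [ 460.5 -215.1   20. ]
   48 circ [ 461.5 -213.6] 13.5 rect [ 462.2 -213.1] [23.6 23.5] z 29.4
41.0167 [432.7  86.4 148.3] [-3.141 -0.    -3.127] [ 0.   0.7 -1.3] 32.4 13.440614193677902 0.006
front edge [-7.  -6.9 -6.9 -6.8 -6.9 -6.9 -6.8 -6.8 -6.8 -6.9 -6.8 -7.  -6.8 -6.8
 -6.8 -6.7 -6.6 -5.9] slope [ 0.009 -6.908] axis at tips (z-60) x -1.4
```

Orange stands in the red tray. Picking blue, at (432.7, 133.8).

Emit:
arm_command(
  series=[38,-0.1,2,0,0,38,-0.15,4.65,0,0,38,-0.15,4.65,1,0,38,-0.15,4.65,3,0,38,-0.15,4.65,4,0],
)

```text
clock: 41.48
eef_pos: [433.1, 134.1, 107.2]
tool_rot: [-3.141, -0.001, -3.125]
force: [0.1, -0.4, -1.5]
width: 33.1
gripper_force: 13.4
```

Emit:
arm_command(
  series=[38,0,0,0,0,38,0,0,1,0,38,0,0,3,0,38,0,0,3.8,0,38,0,0,3.8,0],
)

```text
clock: 41.9
eef_pos: [432.5, 133.3, 69.3]
tool_rot: [-3.141, -0.003, -3.126]
force: [0.2, -0.1, -1.4]
width: 32.7
gripper_force: 13.4
```

Emit:
arm_command(
  series=[38,0,0,0,0,44,0,0,0,0,50,0,0,0,0,56.5,0,0,0,0,56.5,0,0,0,0],
)

```text
clock: 42.32
eef_pos: [433.7, 134.0, 70.8]
tool_rot: [3.141, 0.001, -3.126]
force: [-0.3, 0.4, -1.1]
width: 48.3
gripper_force: 6.0
```

Emit:
arm_command(
  series=[56.5,0,0,0,0,56.5,0,0,-1,0,56.5,0,0,-4,0,56.5,0,0,-7,0,56.5,0,0,-9,0],
)

```text
clock: 42.73
eef_pos: [433.8, 134.0, 162.3]
tool_rot: [3.141, 0.002, -3.126]
force: [1.0, 0.1, -1.8]
width: 48.0
gripper_force: 6.0
```

Emit:
arm_command(
  series=[56.5,0,0,0,0,56.5,0,0,0,0,56.5,0,0,0,0,56.5,0,0,0,0,56.5,0,0,0,0],
)

```text
clock: 43.15
eef_pos: [432.5, 133.6, 159.1]
tool_rot: [-3.141, -0.003, -3.125]
force: [-0.4, 0.8, -1.6]
width: 48.3
gripper_force: 6.0
```

```bash
python3 tilt.py blue
```

```text
43.15 [432.5 133.6 159.1] [-3.141e+00 -3.000e-03 -3.125e+00] [-0.4  0.8 -1.6] 48.3 6.042596027255058 0.005
front edge [-14.8  -6.9  -6.9  -6.9  -6.9  -6.8  -6.8  -6.8  -6.8  -6.7  -6.9  -6.8
  -6.9  -6.8  -6.8  -6.7  -6.8  -6.5] slope [ 4.000e-03 -6.875e+00] axis at tips (z-60) x -1.1
blue 202 top -49.4 bottom z 89.8 centre [431.3 133.6] rel TCP [-1.2  0. ] cost 7.2 xmin -10.8 y 120.5 146.9
```

Emit:
arm_command(
  series=[56.5,-1,0,0,0,56.5,-3,0,0,0,56.5,-5.5,0,0,0,56.5,-8,0,0,0,56.5,-10.5,0,0,0],
)

```text
clock: 43.62
eef_pos: [540.1, 135.4, 159.8]
tool_rot: [-3.142, -0.0, -3.126]
force: [1.0, 0.7, -2.3]
width: 48.3
gripper_force: 6.0
```

Emit:
arm_command(
  series=[56.5,-2.5,0,0,0,56.5,-5,0,0,0,56.5,-7.5,0,0,0,56.5,-9.5,0,0,0,56.5,-11,0,0,0],
)

```text
clock: 44.03
eef_pos: [650.9, 136.7, 159.3]
tool_rot: [-3.141, 0.001, -3.126]
force: [-0.3, -0.6, -1.1]
width: 48.2
gripper_force: 6.0
```

Emit:
arm_command(
  series=[56.5,-0.7,0,0.5,0,56.5,-1,0,1,0,56.5,-1.1,0,2,0,56.5,-1.1,0,3,0,56.5,-1.1,0,3.3,0],
)

```text
clock: 44.45
eef_pos: [656.8, 137.3, 124.6]
tool_rot: [-3.141, -0.005, -3.125]
force: [-0.2, 0.5, -2.1]
width: 48.4
gripper_force: 6.0
```

Emit:
arm_command(
  series=[56.5,0,0,0,0,56.5,0,0,0,0,56.5,0,0,0,0,56.5,0,0,0,0,56.5,0,0,0,0],
)

```text
clock: 44.87
eef_pos: [659.7, 137.6, 127.9]
tool_rot: [3.141, 0.001, -3.126]
force: [-0.4, 0.7, -0.4]
width: 48.4
gripper_force: 6.0
```

```bash
python3 tilt.py blue
```

```text
44.8667 [659.7 137.6 127.9] [ 3.141e+00  1.000e-03 -3.126e+00] [-0.4  0.7 -0.4] 48.4 6.042546853423119 0.002
front edge [-14.3  -7.   -7.1  -7.1  -6.9  -7.   -6.8  -7.   -6.8  -7.   -6.9  -6.9
  -7.   -7.   -6.8  -6.9  -6.6  -6.6] slope [ 0.007 -6.989] axis at tips (z-60) x -1.4
blue 201 top -49.5 bottom z 58.4 centre [658.8 137.4] rel TCP [-0.9 -0.2] cost 4.7 xmin -10.7 y 124.5 150.9
```

Emit:
arm_command(
  series=[56.5,0,-0.06,0.5,0,56.5,0,-0.06,1,0,56.5,0,-0.06,1.4,0,56.5,0,-0.06,1.7,0,56.5,0,-0.06,1.9,0],
)

```text
clock: 45.33
eef_pos: [659.0, 136.8, 107.4]
tool_rot: [-3.141, -0.001, -3.126]
force: [1.1, 0.6, -0.7]
width: 48.5
gripper_force: 6.0
```

Emit:
arm_command(
  series=[56.5,0,0,0.1,0,56.5,0,0,0.2,0,56.5,0,0,0.3,0,56.5,0,0,0.4,0,56.5,0,0,0.5,0],
)

```text
clock: 45.75
eef_pos: [660.2, 137.1, 104.3]
tool_rot: [3.141, 0.002, -3.126]
force: [-0.5, -0.2, 6.8]
width: 48.5
gripper_force: 6.2
```

```bash
python3 tilt.py blue
```

```text
45.75 [660.2 137.1 104.3] [ 3.141e+00  2.000e-03 -3.126e+00] [-0.5 -0.2  6.8] 48.5 6.193696707487106 0.022
front edge [-14.6  -7.1  -7.   -7.   -7.   -7.   -7.   -6.9  -7.1  -6.9  -6.9  -7.
  -6.9  -6.8  -6.9  -6.8  -6.7  -6.4] slope [ 0.009 -7.036] axis at tips (z-60) x -1.5
blue 210 top -49.4 bottom z 34.9 centre [659.  137.3] rel TCP [-1.2  0.2] cost 4.2 xmin -11.3 y 124.1 150.4
```

Emit:
arm_command(
  series=[56.5,0.05,-0.03,0.1,0,56.5,0.05,-0.03,0.1,0,56.5,0.05,-0.03,0.2,0,56.5,0.05,-0.03,0.2,0,56.5,0.05,-0.03,0.2,0],
)

```text
clock: 46.22
eef_pos: [660.3, 137.0, 103.0]
tool_rot: [3.141, 0.003, -3.126]
force: [-0.7, 0.2, 5.4]
width: 48.4
gripper_force: 6.2
```

```bash
python3 tilt.py blue
```

```text
46.2167 [660.3 137.  103. ] [ 3.141e+00  3.000e-03 -3.126e+00] [-0.7  0.2  5.4] 48.4 6.20304599404335 0.002
front edge [-14.3  -7.2  -7.1  -7.   -7.   -7.1  -7.1  -6.9  -7.   -6.9  -6.8  -7.
  -6.8  -6.9  -6.8  -6.8  -6.8  -6.5] slope [ 0.01 -7.06] axis at tips (z-60) x -1.6
blue 225 top -48.1 bottom z 34.9 centre [659.  137.2] rel TCP [-1.3  0.1] cost 3.0 xmin -11.4 y 124.1 151.0
```

Blue is stuck at 35 mm, centred and untilted, so it has failed and goes to the red tray.

Emit:
arm_command(
  series=[56.5,0,0,-0.5,0,56.5,0,0,-2,0,56.5,0,0,-4,0,56.5,0.3,-0.6,-5.7,0,56.5,1,-2,-5.7,0],
)

```text
clock: 46.68
eef_pos: [651.9, 119.7, 162.0]
tool_rot: [3.138, 0.007, -3.123]
force: [0.9, 0.4, -0.8]
width: 48.2
gripper_force: 6.1
```

Emit:
arm_command(
  series=[56.5,1,-2.2,0,0,56.5,2.5,-5,0,0,56.5,4.2,-8.3,0,0,56.5,6,-11.6,0,0,56.5,8,-15,0,0],
)

```text
clock: 47.1
eef_pos: [570.8, -35.8, 158.3]
tool_rot: [-3.142, 0.0, -3.125]
force: [0.1, -0.9, -1.3]
width: 48.0
gripper_force: 6.1
```

Emit:
arm_command(
  series=[56.5,1.8,-3.4,0,0,56.5,3.6,-6.8,0,0,56.5,5.3,-10.2,0,0,56.5,7,-13.6,0,0,56.5,8.4,-16.5,0,0],
)

```text
clock: 47.52
eef_pos: [488.2, -203.8, 158.4]
tool_rot: [-3.141, -0.001, -3.127]
force: [0.9, -0.3, -1.4]
width: 48.3
gripper_force: 6.1
```

Emit:
arm_command(
  series=[56.5,1.2,-2.5,0,0,56.5,2.1,-4.5,0,0,56.5,2.8,-5.8,0,0,56.5,3.2,-6.4,0,0,56.5,3.2,-6.4,0,0],
)

```text
clock: 47.93
eef_pos: [457.9, -267.3, 158.3]
tool_rot: [-3.141, -0.001, -3.129]
force: [-0.3, 0.5, -1.3]
width: 48.2
gripper_force: 6.1
```

Emit:
arm_command(
  series=[56.5,0,0,0,0,56.5,0,0,0,0,56.5,0,0,0,0,56.5,0,0,0,0,56.5,0,0,0,0],
)

```text
clock: 48.35
eef_pos: [459.8, -264.8, 158.3]
tool_rot: [3.141, 0.0, -3.124]
force: [-0.3, 0.0, -1.6]
width: 48.2
gripper_force: 6.1
```

```bash
python3 tilt.py blue
python3 - <<'E'
from h import *
im,d,m=snap();W,u,v=cloud(d,m);ring(W,(461,-215),18,28,r=18,name="orange")
im,d,m=snap("top",save="t47")
for c in("yellow","orange","blue","purple"):
    for b in blobs(im,c,22,m,12,False):
        if 380<b[2][0]<640 and -400<b[2][1]<230: print("top",c,b[2].round(1))
E
```

```text
48.35 [ 459.8 -264.8  158.3] [ 3.141  0.    -3.124] [-0.3  0.  -1.6] 48.2 6.059518977999687 0.006
front edge [-14.5  -7.   -6.9  -7.   -7.1  -6.9  -6.9  -6.9  -7.   -6.9  -6.8  -6.8
  -6.9  -6.7  -6.8  -6.8  -6.7  -6.5] slope [ 0.007 -6.954] axis at tips (z-60) x -1.3
blue 18 top -47.9 bottom z 90.3 centre [ 455.1 -265.9] rel TCP [-4.7 -1.1] cost 3.0 xmin -7.1 y -276.4 -251.7
orange 564 circ [ 460.5 -216. ] 13.8 rect [ 460.5 -215.9] [27.  26.4] z 25.2
top yellow [ 573.7 -234.5   22. ]
top orange [ 458. -211.   22.]
```

Emit:
arm_command(
  series=[56.5,0,0,3,0,56.5,0,0,6,0,56.5,0,0,8,0,56.5,0,0,8.5,0,56.5,0,0,8.5,0],
)

```text
clock: 48.92
eef_pos: [458.8, -265.3, 72.4]
tool_rot: [3.141, -0.002, -3.125]
force: [-0.4, -0.3, -1.3]
width: 48.3
gripper_force: 6.1
```

Emit:
arm_command(
  series=[56.5,0,0,0,0,50,0,0,0,0,46,0,0,0,0,42,0,0,0,0,42,0,0,0,0],
)

```text
clock: 49.33
eef_pos: [459.7, -265.9, 74.0]
tool_rot: [-3.141, 0.001, -3.126]
force: [0.3, -0.2, -1.5]
width: 36.0
gripper_force: 12.8
```

Emit:
arm_command(
  series=[42,0,0,-0.5,0,42,0,0,-2,0,42,0,0,-5,0,42,0,0,-8,0,42,0,0,-8,0],
)

```text
clock: 49.75
eef_pos: [462.5, -267.3, 158.7]
tool_rot: [-3.137, 0.009, -3.126]
force: [1.1, 0.8, -0.7]
width: 35.9
gripper_force: 12.8
```

Emit:
arm_command(
  series=[46,0,2,0,0,50,0,5,0,0,56.5,0,9,0,0,56.5,0,13,0,0,56.5,0,17,0,0],
)

```text
clock: 50.17
eef_pos: [456.2, -94.3, 153.4]
tool_rot: [3.142, 0.0, -3.127]
force: [1.4, 0.6, -1.2]
width: 48.5
gripper_force: 10.5
```

Emit:
arm_command(
  series=[56.5,0,2,0,0,56.5,0,3,0,0,56.5,0,3,0,0,56.5,0,3,0,0,56.5,0,3,0,0],
)

```text
clock: 50.58
eef_pos: [456.2, -67.8, 153.3]
tool_rot: [-3.14, 0.0, -3.128]
force: [0.9, 0.1, -0.9]
width: 48.2
gripper_force: 10.5
```

```bash
python3 look.py
python3 - <<'E'
from h import *
im,d,m=snap("top"); im2,d2,m2=snap("wrist",save="w50")
W,u,v=cloud(d2,m2);ring(W,(460,-216),18,28,r=18,name="orange");ring(W,(459,-265),18,28,r=18,name="blue");ring(W,(593,-215.5),18,28,r=15,name="white");ring(W,(574,-236),18,28,r=15,name="yellow")
c=im[135:300,145:430][:,:,::-1]
cv2.imwrite("pics/t50c.png",cv2.resize(c,None,fx=2.8,fy=2.8,interpolation=cv2.INTER_CUBIC))
E
```

```text
50.5833 [456.2 -67.8 153.3] [-3.14   0.    -3.128] [ 0.9  0.1 -0.9] 48.2 10.511907041072845 0.012
tool: spine top 195.6 origin z 89.6 d tcp 63.7 spine xy [-0.1 -0.1] wings x -5.5 75.5 y -0.6
orange [109, 186, 33, 32] 637.0 [123.8 202.8] [ 460.5 -216.5]
orange 707 circ [ 460.7 -215.2] 14.1 rect [ 460.3 -215. ] [27.2 27. ] z 25.5
blue [320, 245, 20, 82] 809.0 [328.9 282.8] [544.9 -14.5]
blue [218, 245, 20, 82] 718.5 [228.2 285.1] [ 549.1 -120. ]
blue few 0
blue few 0
purple [65, 183, 30, 31] 295.5 [ 84.5 193.7] [ 452.  -252.5]
purple 682 circ [ 457.9 -265.6] 14.0 rect [ 456.7 -264. ] [27.2 23.2] z 25.9
top white (263.63304049277997, 224.17499747551247) [444.9 -20.2  20. ]
   few 0
top white (322.3939393939394, 181.64393939393938) [ 592.9 -213.5   20. ]
   58 circ [ 590.2 -217.3] 19.5 rect [ 590.  -215.5] [36.  24.6] z 29.2
top yellow (328.5960784313725, 187.40392156862742) [ 573.9 -234.6   20. ]
   50 circ [ 577.9 -229.3] 17.4 rect [ 578.3 -230.1] [33.3 26. ] z 29.2
top orange (322.0, 221.05769230769232) [ 460.5 -215.1   20. ]
   49 circ [ 461.3 -213.2] 13.5 rect [ 462.1 -213. ] [23.4 23.5] z 30.4
top blue (337.1025641025641, 222.46666666666664) [ 457.1 -265.4   20. ]
   48 circ [ 459.2 -263.5] 13.4 rect [ 460.1 -262.9] [23.5 23.6] z 30.7
orange 635 circ [ 460.4 -215.3] 14.2 rect [ 460.6 -215.2] [27.2 27.4] z 25.6
blue 683 circ [ 458.  -266.1] 14.4 rect [ 457.8 -265.9] [27.6 27.2] z 25.4
white few 0
yellow 363 circ [ 574.3 -236.1] 14.1 rect [ 572.1 -237.3] [21.9 27.9] z 25.1
```

View pics/t50c.png

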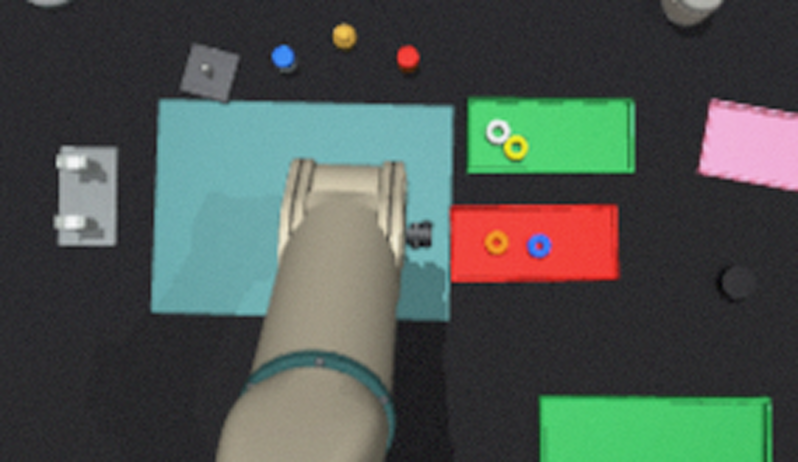

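Four sleeves stand in their trays: white and yellow in green, orange and blue in red. No purple is anywhere on the bench. Taking the tweezers home to the stand at the left.

Emit:
arm_command(
  series=[56.5,-0.3,2,-1,0,56.5,-0.8,5,-2,0,56.5,-1.4,8.5,-2,0,56.5,-2,12,-2,0,56.5,-2.6,15.5,-2,0],
)

```text
clock: 51.2
eef_pos: [480.1, 90.3, 173.5]
tool_rot: [-3.141, 0.001, -3.128]
force: [1.3, -0.3, -0.8]
width: 48.4
gripper_force: 10.5
```

Emit:
arm_command(
  series=[56.5,-0.6,4,0,0,56.5,-1.2,8,0,0,56.5,-1.8,12,0,0,56.5,-2.4,15,0,0,56.5,-2.6,17.5,0,0],
)

```text
clock: 51.62
eef_pos: [503.6, 268.0, 173.2]
tool_rot: [3.14, 0.001, -3.124]
force: [0.9, 0.4, -1.3]
width: 48.4
gripper_force: 10.5
```

Emit:
arm_command(
  series=[56.5,-0.2,1.3,0,0,56.5,-0.2,1.9,0,0,56.5,-0.2,1.9,0,0,56.5,-0.2,1.9,0,0,56.5,-0.2,1.9,0,0],
)

```text
clock: 52.03
eef_pos: [504.8, 281.4, 173.2]
tool_rot: [-3.14, -0.0, -3.129]
force: [1.0, 0.3, -0.6]
width: 48.5
gripper_force: 10.5
```

Emit:
arm_command(
  series=[56.5,0,0,0,0,56.5,0,0,0,0,56.5,0,0,0,0,56.5,0,0,0,0,56.5,0,0,0,0],
)

```text
clock: 52.45
eef_pos: [504.6, 283.9, 173.3]
tool_rot: [-3.142, -0.0, -3.126]
force: [0.4, 0.1, -1.3]
width: 48.2
gripper_force: 10.5
```

```bash
python3 tilt.py
python3 - <<'E'
from h import *
s=st();im,d,m=snap();W,u,v=cloud(d,m);tool(W,s)
A=(abs(W[...,0]-504)<75)&(abs(W[...,1]-281)<50)
for a,b in((4,14),(60,78)):
    P=W[A&(W[...,2]>a)&(W[...,2]<b)];print(a,len(P),cv2.minAreaRect(P[:,:2].astype(np.float32)))
E
```

```text
52.45 [504.6 283.9 173.3] [-3.142 -0.    -3.126] [ 0.4  0.1 -1.3] 48.2 10.51183596253395 0.002
front edge [-14.5  -7.   -7.2  -7.   -7.1  -6.8  -7.1  -6.9  -6.9  -6.9  -6.9  -6.8
  -6.8  -6.7  -6.7  -6.6  -6.7  -6.3] slope [ 0.013 -7.027] axis at tips (z-60) x -1.7
52.5 [504.5 284.  173.4] [ 3.142 -0.    -3.126] [-0.3  0.3 -0.8] 47.8 10.511740744113922 0.004
tool: spine top 215.6 origin z 109.6 d tcp 63.7 spine xy [-0.2 -0.2] wings x -5.8 74.9 y -0.6
4 4120 ((504.4760437011719, 281.2342529296875), (119.12860107421875, 70.08981323242188), 0.9122857451438904)
60 737 ((504.2889404296875, 281.3359375), (84.24687194824219, 32.0688591003418), 1.147176742553711)
```

Emit:
arm_command(
  series=[56.5,-0.05,-0.24,1,0,56.5,-0.05,-0.24,3,0,56.5,-0.05,-0.24,5,0,56.5,-0.05,-0.24,7,0,56.5,-0.05,-0.24,7.8,0],
)

```text
clock: 52.97
eef_pos: [503.4, 280.6, 92.2]
tool_rot: [-3.139, -0.004, -3.126]
force: [-0.2, 0.2, -1.5]
width: 48.1
gripper_force: 10.5
```

Emit:
arm_command(
  series=[56.5,0,0,0.2,0,56.5,0,0,0.5,0,56.5,0,0,0.8,0,56.5,0,0,1,0,56.5,0,0,1,0],
)

```text
clock: 53.38
eef_pos: [505.3, 281.9, 85.7]
tool_rot: [3.141, 0.001, -3.126]
force: [0.8, 0.6, -1.0]
width: 48.1
gripper_force: 10.5
```

Emit:
arm_command(
  series=[56.5,0,0,0.1,0,56.5,0,0,0.1,0,56.5,0,0,0.1,0,56.5,0,0,0.1,0,56.5,0,0,0.1,0],
)

```text
clock: 53.8
eef_pos: [505.2, 281.8, 84.5]
tool_rot: [3.141, 0.0, -3.126]
force: [-0.2, 0.3, -1.0]
width: 48.5
gripper_force: 10.5
```

```bash
python3 tilt.py
python3 - <<'E'
from h import *
s=st();im,d,m=snap();W,u,v=cloud(d,m);tool(W,s)
E
```

```text
53.8 [505.2 281.8  84.5] [ 3.141  0.    -3.126] [-0.2  0.3 -1. ] 48.5 10.5172598361969 0.003
front edge [-14.7  -7.1  -7.3  -7.1  -7.1  -7.   -7.   -7.1  -6.9  -6.9  -7.   -6.9
  -6.8  -6.8  -6.8  -6.6  -6.6  -6.4] slope [ 0.014 -7.098] axis at tips (z-60) x -1.9
53.85 [505.2 281.8  84.5] [ 3.141  0.    -3.126] [-0.5 -0.2 -0.7] 48.3 10.51960363984108 0.002
tool: spine top 126.8 origin z 20.8 d tcp 63.7 spine xy [-0.5 -0.1] wings x -0.8 85.2 y 0.0
```

Origin about 20.8 mm, almost seated. A touch lower, then release and rise clear.

Emit:
arm_command(
  series=[56.5,0,0,0.1,0,60,0,0,0.1,0,65,0,0,0.1,0,72,0,0,0.1,0,80,0,0,0.1,0],
)

```text
clock: 54.32
eef_pos: [505.2, 281.8, 83.3]
tool_rot: [3.142, 0.0, -3.126]
force: [-0.5, 0.3, -0.3]
width: 68.0
gripper_force: 0.0
```

Emit:
arm_command(
  series=[100,0,0,0,0,100,0,0,0,0,100,0,0,0,0,100,0,0,0,0,100,0,0,0,0],
)

```text
clock: 54.73
eef_pos: [505.1, 281.7, 83.3]
tool_rot: [3.142, 0.0, -3.126]
force: [0.0, 0.2, 0.4]
width: 85.5
gripper_force: 0.0
```

Emit:
arm_command(
  series=[100,0,0,-1,0,100,0,0,-3,0,100,0,0,-6,0,100,0,0,-9,0,100,0,0,-12,0],
)

```text
clock: 55.15
eef_pos: [504.8, 281.6, 205.2]
tool_rot: [3.142, -0.0, -3.126]
force: [1.1, 1.0, 0.2]
width: 85.6
gripper_force: 0.0
```

Emit:
arm_command(
  series=[100,0,0,0,0,100,0,0,0,0,100,0,0,0,0,100,0,0,0,0,100,0,0,0,0],
)

```text
clock: 55.57
eef_pos: [504.3, 281.3, 202.1]
tool_rot: [-3.14, -0.002, -3.126]
force: [0.6, -0.2, -0.3]
width: 85.5
gripper_force: 0.0
```

Run:
```python
from h import *
s=st();im,d,m=snap(save="w56");W,u,v=cloud(d,m)
A=(abs(W[...,0]-504)<50)&(abs(W[...,1]-281)<36);Z=W[...,2]
for a,b in((60,76),(110,122),(122,132)):
    P=W[A&(Z>a)&(Z<b)];print(a,len(P),P.mean(0).round(1),cv2.minAreaRect(P[:,:2].astype(np.float32)))
print(Z[A].max())
# slope of spine front
for lo in range(75,125,10):
    P=W[(Z>lo)&(Z<lo+10)&(abs(W[...,1]-281.3)<4)&(abs(W[...,0]-504)<16)]
    if len(P)>5: print(lo,np.percentile(P[:,0],10).round(1))
im,d,m=snap("top")
for c in("white","yellow","orange","blue"):
    for b in blobs(im,c,20,m,12,False):
        if 380<b[2][0]<640 and -400<b[2][1]<230: print("top",c,b[2].round(1))
im,d,m=snap("side")
p=proj(m,(525,-240,10)).astype(int);q=proj(m,(504,281,60)).astype(int);print(p,q)
c=im[max(0,q[1]-60):p[1]+60,max(q[0]-60,0):p[0]+90,::-1];cv2.imwrite("pics/end.png",cv2.resize(c,None,fx=2.4,fy=2.4,interpolation=cv2.INTER_CUBIC)[:600,:800])
```

```text
55.5667 [504.3 281.3 202.1] [-3.140e+00 -2.000e-03 -3.126e+00] [ 0.6 -0.2 -0.3] 85.5 0.0 0.004
60 1591 [498.4 281.2  69.8] ((504.1801452636719, 281.4844970703125), (84.26260375976562, 32.70486831665039), 1.3526440858840942)
110 408 [502.5 281.6 114.8] ((503.4855651855469, 281.3982238769531), (23.424726486206055, 60.19441223144531), 1.0759756565093994)
122 196 [503.6 281.4 125.3] ((503.8241882324219, 281.2557678222656), (11.955315589904785, 10.890690803527832), 1.4520378112792969)
300.35119410571787
75 498.0
85 498.0
95 497.8
105 498.0
115 498.2
top white [ 592.9 -213.5   20. ]
top yellow [ 573.9 -234.6   20. ]
top orange [ 460.7 -215.2   20. ]
top blue [ 457.1 -265.4   20. ]
[318 241] [202 160]
```

View pics/end.png

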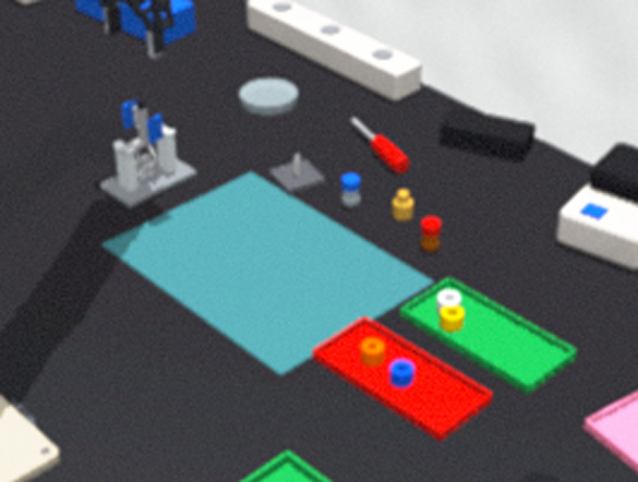

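The final picture shows the tweezers hanging upright in the stand (about (145,140)). White and yellow stand in the green tray, orange and blue in the red, and the vials and weight are where they were. Handing in.

```bash
python3 -c "
from cell import workorder
print(workorder.finish_job())"
```

```text
the job is handed in; nothing more can be done
None
```

I handed the job in (no verdict returned): white and yellow passed and stand in the green tray, orange and blue stuck on the cone and stand in the red tray, no purple sleeve was visible, and the tweezers hang upright in their stand; yellow turned up about 3 cm from where I set it down, cause not seen, but it was still upright and within the tray limits.

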